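Make the gel caster ready for pouring

ROBOT

A 6-joint arm with a two-finger parallel gripper is mounted at the origin on the work surface. World frame = base frame: x ahead of the robot, y to its left, z up, the work surface at z = 0. Lengths are in m, angles in rad, forces in N, time in s.
With the tool pointing down it reaches from about 0.425 to 1.125 m from the base axis. Payload 14.9 kg.
Tool frame: the origin (TCP) lies on the centre line of the jaws, within the pads' length; the fingertips stand 8 mm ahead of it and the grasp point (between the pads) lies 11 mm behind it; z points along the fingers, y is the direction in which the jaws open and shut (so a half turn about z gives the same grasp; the last joint's range is limited). The gripper opens to 91 mm and grips with 3 to 60 N. Pads are 32 mm wide; open, the fingers measure 118 mm over their backs; the gripper's body (76 mm by 178 mm) begins 60 mm behind the grasp point.
Start: joints at [1.217, 0.379, 1.734, -0, 1.028, -0.033], TCP at [0.221, 0.664, 0.222] pointing down, gripper open.
Joint ranges: [-2.77, 2.77], [-0.74, 2.19], [0, 2.66], [-1.06, 4.2], [0.31, 2.87], [-3.08, 3.08]. Speed limits (rad/s): [1.89, 1.89, 2.39, 3.14, 3.14, 3.14].

INTERFACE

Orientations are given as a rotation vector (axis times angle).
In Python, from workcell import arm gives the robot as it stands.
- The arm moves only by the tool apply_moves, never from a script. Its argument "rows" is a list of rows, each a list of 3 entries, a list of its own where there are three numbers: the closure, from 0 (fully open) to 1 (shut), then the shift along the tool's x, y, z in mm, then the turn, a rotation vector about the tool's x, y, z in degrees. A call has 1 to 5 rows; each row is the pose to reach, as a shift and turn from the pose measured when the call began, along the tool's axes at that moment; what a row does not reach only later rows make up. A row lasts 1/10 s, in which the tool goes at most 50 mm and 8.59 degrees, less where a joint would pass 70% of its speed; a pose out of reach is approached as far as the arm can. A call with a gripper value outside its range is refused whole. The fingers move at their own pace and stop on an object; "grip_force" is the grip in N (left out, the last holds). Time passes only in rows, so rows that repeat a pose let the fingers close. It gives the time, the measured TCP pose, the force and the opening at its end, in the units of the state.
- arm.get_state(): the state, without advancing time (a new reading comes with each control period).
- arm.read_camera(name): name is "scene" or "top"; returns a dict with "frame" (480x640x3 uint8, blue, green, red), "depth" (480x640 float32, m along the optical axis (not along the pixel's ray), 0 where there is no reading), "vfov" (degrees; the focal length in pixels is half the picture's height over the tangent of half this angle, whatever the lens; pixels are square), "cx", "cy" (the principal point, pixels), "cam_to_world" (4x4, takes a point from camera to world coordinates). Camera axes: x right, y down, z forward; pixel columns grow to the right and rows downward; lengths in m; the calibration is good to about 2 mm. A picture is of the moment at which its call begins.
- arm.sign_off(): hands the job in, once; it reports no verdict.
Trained networks look in a picture, given as the dict that the camera call returned (one of the last four; its "shot" number tells which), for a name from the list of things; names that differ only in an ending like _2 or _b are one class to them, and where a whole thing is asked for, a point or a joint stands for the part that bears it (a point fixed in the world has none). Each returns a list of dicts, best first, with "confidence" (0 to 1); they miss things now and then, are a little off and sometimes report something else, mostly with a low value. They report only what shows in the picture. A call takes as long as a camera call. They do not tell look-alikes from the thing itself.
- arm.recognise(thing, picture): "box" ([left, top, right, bottom] in pixels, round what is visible of it).
- arm.tip_of(thing, picture): "pixel" ([column, row] in pixels: a listed point, or the origin of a listed thing).
The state is a dict: "time": time; "joint_pos": joint angles; "joint_velocities": joint speeds; "joint_torque": joint torques, N m; "tcp_pos": TCP position; "eef_rot": TCP orientation; "ft_force": force on the tool from outside, world axes, zero at the start; "ft_torque": the same for the moment, N m; "gripper_width": finger opening in m.
Only numpy, scipy, OpenCV 4.12 (cv2) and the standard library are available. Lean on these libraries where they do the work, as an engineer would, in place of code of your own. Each camera call takes 0.05 s, during which the arm holds its last target. There are 200 camera calls.

TASK

Make the gel kit ready for pouring: lay every gel tray that is on the bench flat in a bay of the casting stand, its length along the stand, and set in each two combs of the size that fits it, one in the notch of each half, upright and fully down in both side walls. The notches hardly show in the clear plastic and are best found by feel: lay a comb's bar on the rims near an end of the tray and draw it towards the middle until it drops in. Leave the combs of the wrong size standing in their rack and do not disturb the other things on the bench.

Things in the scene. Friction and masses are not known exactly. Their poses are not given: they have to be found in the camera images.
- stand: fixed grey casting stand, 120 mm (x) by 460 mm (y); origin on the bench under its middle. Floor 26 mm above the bench, with three bays in a row along y, parted by four white gates (74 mm in x, 16 thick, 25 tall above the floor, as tall as a tray) and edged by lips 5 mm tall. A bay is 116 mm (y) by 74 mm (x): 3 mm of play all round a tray
- bay1 (a point): centre of bay 1's floor, axes as the stand's; a tray lies in it with its 110 mm length along the stand's y, either way round
- bay2 (a point): centre of bay 2's floor, axes as the stand's; a tray lies in it with its 110 mm length along the stand's y, either way round
- bay3 (a point): centre of bay 3's floor, axes as the stand's; a tray lies in it with its 110 mm length along the stand's y, either way round
- rack: fixed wooden comb rack, 112 mm (x) by 334 mm (y), 32 mm tall; origin on the bench under its middle. Eight slots across it, 40 mm apart along y, 13.5 mm wide, 22 mm deep; the eight combs stand in them teeth down in any order, bars along the rack's x, 30 mm of each above the wood
- tray1_c (a point): clear gel tray, 68 mm wide (its x), 110 mm long (its y), 25 mm tall; floor 5 mm, two side walls 9 mm thick (50 mm between), ends open. Each half has a notch, 13 mm wide, 7 mm deep, cut into the top inner 7 mm of both walls (64 mm across); where along y differs, not measured (20 to 36 mm from mid-length). 120 g. Starts floor down; None from the start = absent (2 or 3 are there). Point: its centre, half-way up
- tray2_c (a point): clear gel tray, 68 mm wide (its x), 110 mm long (its y), 25 mm tall; floor 5 mm, two side walls 9 mm thick (50 mm between), ends open. Each half has a notch, 13 mm wide, 7 mm deep, cut into the top inner 7 mm of both walls (64 mm across); where along y differs, not measured (20 to 36 mm from mid-length). 120 g. Starts floor down; None from the start = absent (2 or 3 are there). Point: its centre, half-way up
- tray3_c (a point): clear gel tray, 68 mm wide (its x), 110 mm long (its y), 25 mm tall; floor 5 mm, two side walls 9 mm thick (50 mm between), ends open. Each half has a notch, 13 mm wide, 7 mm deep, cut into the top inner 7 mm of both walls (64 mm across); where along y differs, not measured (20 to 36 mm from mid-length). 120 g. Starts floor down; None from the start = absent (2 or 3 are there). Point: its centre, half-way up
- comb1_c (a point): comb that fits: teeth go between the tray's walls, bar ends lie on both rims; in the notch it sits 7 mm lower. From below: teeth 42 mm wide, 6 thick, 12 high; cross-bar 58 mm long, 10 thick, 10 high; back plate 38 mm wide, 10 thick, 30 high, to hold it by. 52 mm tall, 45 g. x along the bar, z up. Point: its centre, 14 mm above the bar's underside
- comb2_c (a point): comb that fits: teeth go between the tray's walls, bar ends lie on both rims; in the notch it sits 7 mm lower. From below: teeth 42 mm wide, 6 thick, 12 high; cross-bar 58 mm long, 10 thick, 10 high; back plate 38 mm wide, 10 thick, 30 high, to hold it by. 52 mm tall, 45 g. x along the bar, z up. Point: its centre, 14 mm above the bar's underside
- comb3_c (a point): comb that fits: teeth go between the tray's walls, bar ends lie on both rims; in the notch it sits 7 mm lower. From below: teeth 42 mm wide, 6 thick, 12 high; cross-bar 58 mm long, 10 thick, 10 high; back plate 38 mm wide, 10 thick, 30 high, to hold it by. 52 mm tall, 45 g. x along the bar, z up. Point: its centre, 14 mm above the bar's underside
- comb4_c (a point): comb that fits: teeth go between the tray's walls, bar ends lie on both rims; in the notch it sits 7 mm lower. From below: teeth 42 mm wide, 6 thick, 12 high; cross-bar 58 mm long, 10 thick, 10 high; back plate 38 mm wide, 10 thick, 30 high, to hold it by. 52 mm tall, 45 g. x along the bar, z up. Point: its centre, 14 mm above the bar's underside
- comb5_c (a point): comb that fits: teeth go between the tray's walls, bar ends lie on both rims; in the notch it sits 7 mm lower. From below: teeth 42 mm wide, 6 thick, 12 high; cross-bar 58 mm long, 10 thick, 10 high; back plate 38 mm wide, 10 thick, 30 high, to hold it by. 52 mm tall, 45 g. x along the bar, z up. Point: its centre, 14 mm above the bar's underside
- comb6_c (a point): comb that fits: teeth go between the tray's walls, bar ends lie on both rims; in the notch it sits 7 mm lower. From below: teeth 42 mm wide, 6 thick, 12 high; cross-bar 58 mm long, 10 thick, 10 high; back plate 38 mm wide, 10 thick, 30 high, to hold it by. 52 mm tall, 45 g. x along the bar, z up. Point: its centre, 14 mm above the bar's underside
- long1_c (a point): look-alike comb for another tray, too long: its teeth are wider than the trays' inside. From below: teeth 62 mm wide, 6 thick, 12 high; cross-bar 86 mm long, 10 thick, 10 high; back plate 66 mm wide, 10 thick, 30 high, to hold it by. 52 mm tall, 45 g. x along the bar, z up. Point: its centre, 14 mm above the bar's underside
- short1_c (a point): look-alike comb for another tray, too short: its bar would fall between the side walls. From below: teeth 30 mm wide, 6 thick, 12 high; cross-bar 44 mm long, 10 thick, 10 high; back plate 24 mm wide, 10 thick, 30 high, to hold it by. 52 mm tall, 45 g. x along the bar, z up. Point: its centre, 14 mm above the bar's underside
- beaker: bystander: glass beaker, 72 mm across, 90 mm tall, upright; origin at its underside
- washbottle: bystander: white bottle, 60 mm across, 170 mm tall, upright; origin at its underside
- reagent: bystander: small amber reagent bottle, 38 mm across, 70 mm tall; origin at its underside
- petri: bystander: stack of three clear petri dishes, 90 mm across, 42 mm tall; origin at its underside
- tipbox: bystander: grey box with a clear lid, 80 x 120 x 63 mm; origin at its underside
Things that resemble listed ones, but are neither listed nor needed, are in the scene too. Leave any blue or orange look-alike of the part that bears comb4_c alone.

How it is judged:
By the outcome, as a careful person would: the job done as asked, in the order asked, and still so for the second after the job is handed in, with the robot touching nothing.
Of tray1, tray2, tray3 only 2 to 3 are there at a start; the rules pass over those that are not, and their reading is None.
At some moment in a run one of tray1, tray2, tray3 may be knocked a few centimetres aside while the robot is not near it.
It also fails if it takes over 210 s, if anything falls off the work surface, if the arm or the gripper's body presses on something with over 40 N, if the wrist force passes 120 N, or if a joint passes its speed limit or range.

## Working session

There is one attempt and no reset: what is moved stays moved. The work goes in short steps, Python scripts to look and compute and a tool call to move; the robot and the scene stay as the last step left them, time stands still between calls to the robot, and variables do not carry over. Pictures are saved under pics/ and viewed, about 12 in all and at most 16, crops included, and the job is handed in when it is done.

Besides the shell and the picture viewer there is one more tool, called after "Request:" as name([rows], argument=value, ...), one row to a line, values as JSON. apply_moves: Moves the arm, as the interface text tells. Its arguments: {"type":"object","properties":{"rows":{"type":"array"},"grip_force":{"type":"number"}},"required":["rows"]}

```bash
ls; mkdir -p pics; cat > h.py <<'E'
import numpy as np, cv2
from workcell import arm
from scipy.spatial.transform import Rotation as R
def f(p): return p["frame"].shape[0]/2/np.tan(np.radians(p["vfov"])/2)
def cloud(p):
    d=p["depth"]; v,u=np.mgrid[:d.shape[0],:d.shape[1]]
    c=np.stack([(u-p["cx"])*d/f(p),(v-p["cy"])*d/f(p),d],-1)
    T=p["cam_to_world"]; return c@T[:3,:3].T+T[:3,3]
def atz(p,px,z):
    T=np.array(p["cam_to_world"]); r=T[:3,:3]@np.array([(px[0]-p["cx"])/f(p),(px[1]-p["cy"])/f(p),1]); o=T[:3,3]
    return o+r*(z-o[2])/r[2]
E
python3 - <<'E'
from h import *
for n in("top","scene"):
    p=arm.read_camera(n); cv2.imwrite(f"pics/{n}0.png",p["frame"]); print(n,p["vfov"],p["cx"],p["cy"],np.round(p["cam_to_world"],3).tolist())
    for t,z in(("stand",0),("bay1",.026),("bay2",.026),("bay3",.026),("rack",0),("tray1_c",.0125),("comb1_c",.048),("long1_c",.048),("short1_c",.048),("beaker",0),("washbottle",0),("reagent",0),("petri",0),("tipbox",0)):
        for q in arm.tip_of(t,p): print(t,np.round(q["pixel"]),round(q["confidence"],2),np.round(atz(p,q["pixel"],z),3))
print(arm.get_state())
E
```

```text
pics
top 47.10356750801916 313.4960310142749 237.15800518761614 [[-0.004, -0.994, 0.108, 0.362], [-1.0, 0.004, 0.003, -0.009], [-0.003, -0.108, -0.994, 1.459], [0.0, 0.0, 0.0, 1.0]]
stand [274. 264.] 0.73 [0.45 0.1  0.  ]
bay1 [329. 257.] 0.98 [ 0.465 -0.046  0.026]
bay1 [272. 260.] 0.74 [0.457 0.103 0.026]
bay1 [225. 264.] 0.6 [0.448 0.225 0.026]
bay1 [471. 188.] 0.34 [ 0.647 -0.423  0.026]
bay2 [329. 257.] 0.98 [ 0.465 -0.046  0.026]
bay2 [272. 260.] 0.74 [0.457 0.103 0.026]
bay2 [225. 264.] 0.6 [0.448 0.225 0.026]
bay2 [471. 188.] 0.34 [ 0.647 -0.423  0.026]
bay3 [329. 257.] 0.98 [ 0.465 -0.046  0.026]
bay3 [272. 260.] 0.74 [0.457 0.103 0.026]
bay3 [225. 264.] 0.6 [0.448 0.225 0.026]
bay3 [471. 188.] 0.34 [ 0.647 -0.423  0.026]
rack [286. 186.] 0.98 [0.66  0.069 0.   ]
tray1_c [480. 229.] 0.62 [ 0.538 -0.446  0.012]
comb1_c [246. 178.] 0.61 [0.67  0.171 0.048]
comb1_c [471. 188.] 0.39 [ 0.642 -0.417  0.048]
long1_c [341. 179.] 0.41 [ 0.667 -0.078  0.048]
short1_c [295. 179.] 0.63 [0.667 0.042 0.048]
beaker [307. 176.] 0.64 [0.686 0.012 0.   ]
washbottle [470. 186.] 0.76 [ 0.657 -0
[... 1738 characters left out ...]
9 [ 0.733 -0.245  0.   ]
{'time': 1.5, 'joint_pos': array([ 1.21666158e+00,  3.78894525e-01,  1.73421675e+00, -3.97693376e-05,
        1.02848001e+00, -3.32786017e-02]), 'joint_velocities': array([-0.00075809,  0.00036224, -0.0020336 , -0.000259  , -0.00012657,
        0.00172734]), 'joint_torque': array([ 3.89481240e-03, -7.63715029e+01, -4.34715235e+01,  6.51493622e-02,
        3.92049795e-02, -1.46807844e-05]), 'tcp_pos': array([0.22076783, 0.66428376, 0.22192729]), 'eef_rot': array([ 5.01803309e-01,  3.10122333e+00, -8.19018300e-06]), 'ft_force': array([0.41790378, 1.20275205, 0.36561718]), 'ft_torque': array([-0.01449709,  0.0042683 ,  0.0144413 ]), 'gripper_width': 0.09128429359684219}
```

View pics/top0.png

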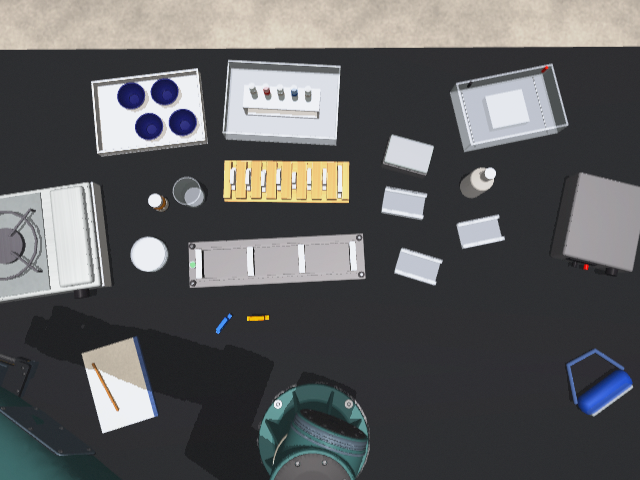

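View pics/scene0.png

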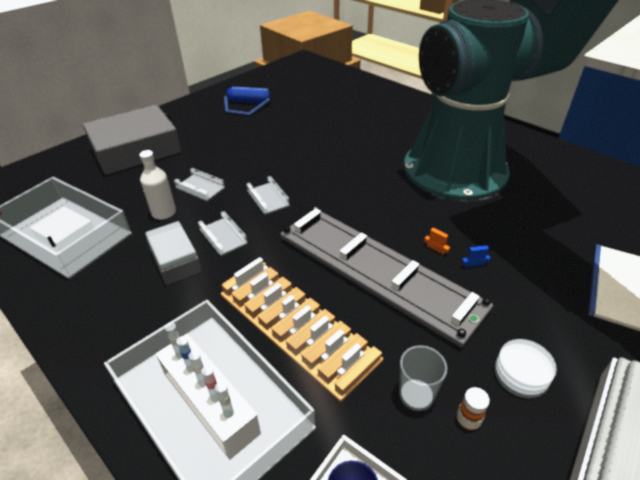

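The top view shows three trays, at px (404,203), (418,266) and (480,232). The stand is at (277,260), the rack at (286,182), and the long comb looks to be in the rack's right end (340,180). The scene view shows the same, plus the orange and blue look-alike clips, which I'll leave alone. Next I'll measure the poses.

```bash
cat >> h.py <<'E'
def up(p,x0,x1,y0,y1,s): return cv2.resize(p["frame"][y0:y1,x0:x1],None,fx=s,fy=s,interpolation=cv2.INTER_CUBIC)
def rect(P):
    (c,(w,h),a)=cv2.minAreaRect(P[:,:2].astype(np.float32)*1000)
    if w<h: w,h=h,w; a+=90
    return np.round(c,1),round(w,1),round(h,1),round((a+90)%180-90,1) # centre mm, long, short, angle of long axis from x
E
python3 - <<'E'
from h import *
p=arm.read_camera("top"); s=arm.read_camera("scene")
for n,q in(("top",p),("scene",s)):
    C=cloud(q); fr=q["frame"].astype(int); mn=fr.min(-1); 
    # gates: white near z .051 in stand area
    def comps(m,name,mina):
        k,l,st,_=cv2.connectedComponentsWithStats(m.astype(np.uint8))
        for i in range(1,k):
            if st[i,4]>=mina: P=C[l==i]; print(n,name,*rect(P),"n",st[i,4],"z",np.round(np.percentile(P[:,2],[10,50,90]),3), "px",st[i,:4])
    X,Y,Z=C[...,0],C[...,1],C[...,2]; ok=q["depth"]>0
    comps(ok&(abs(X-.455)<.1)&(abs(Y-.1)<.27)&(Z>.038)&(Z<.075)&(mn>150),"gate",15)
    comps(ok&(abs(X-.455)<.1)&(abs(Y-.1)<.27)&(Z>.012)&(Z<.09),"stand",400)
    comps(ok&(abs(X-.66)<.09)&(abs(Y-.07)<.2)&(Z>.045)&(Z<.08)&(mn>120),"comb",12)
    comps(ok&(abs(X-.66)<.09)&(abs(Y-.07)<.2)&(Z>.015)&(Z<.09),"rack",400)
    comps(ok&(X<.68)&(X>.38)&(Y<-.15)&(Y>-.55)&(Z<.2)&(mn>75),"tray",100)
    comps(ok&(X<.7)&(X>.6)&(Y<-.37)&(Y>-.5)&(Z>.06)&(Z<.2),"bottle",10)
T=up(p,370,520,130,290,3.6); cv2.imwrite("pics/trays.png",T)
cv2.imwrite("pics/rk.png",np.vstack([up(p,185,370,150,210,4),up(p,185,370,228,293,4)]))
E
```

```text
top gate [ 465.7 -105.8] 72.8 15.8 2.3 n 177 z [0.047 0.05  0.054] px [349 242   8  29]
top gate [458.8  26.3] 72.3 15.9 3.0 n 178 z [0.046 0.05  0.054] px [298 245   8  29]
top gate [455.5 158.1] 75.2 15.9 1.5 n 178 z [0.046 0.05  0.053] px [247 246   7  30]
top gate [446.8 290.6] 72.5 16.6 1.5 n 180 z [0.046 0.05  0.054] px [195 250   7  29]
top stand [456.7  92.1] 460.3 120.3 -87.3 n 8065 z [0.022 0.026 0.038] px [188 234 178  55]
top comb [664.3 -73.3] 63.7 8.1 -0.5 n 99 z [0.057 0.06  0.064] px [338 167   4  25]
top comb [674.2 205.9] 37.8 9.2 1.4 n 59 z [0.056 0.061 0.065] px [230 169   4  15]
top comb [671.1 167.3] 39.7 9.1 0.9 n 58 z [0.055 0.06  0.064] px [245 170   4  16]
top comb [671.7  86.3] 35.6 10.4 -1.1 n 58 z [0.056 0.061 0.066] px [276 170   5  14]
top comb [670.6   6.8] 36.4 8.0 -0.4 n 57 z [0.057 0.061 0.065] px [307 170   4  15]
top comb [670.1 -34.6] 37.2 7.9 -0.4 n 58 z [0.057 0.061 0.065] px [323 170   4  16]
top comb [666.4 125.8] 35.2 8.2 0.2 n 54 z [0.058 0.061 0.065] px [261 172   4  14]
top comb [667.3  45.5] 23.0 8.2 -0.5 n 38 z [0.055 0.059 0.065] px [2
[... 1665 characters left out ...]
 -0.7 n 146 z [0.056 0.061 0.063] px [326 329  19  18]
scene comb [673.2 209.9] 38.3 10.2 -0.2 n 156 z [0.056 0.061 0.063] px [342 343  20  19]
scene rack [669.1  69.7] 332.7 101.9 88.9 n 7925 z [0.025 0.032 0.059] px [222 257 160 138]
scene tray [ 654.8 -414.4] 57.2 46.8 -16.7 n 1307 z [0.022 0.09  0.154] px [140 150  35  69]
scene tray [ 522.6 -459.6] 147.7 99.5 -76.0 n 955 z [0.002 0.008 0.024] px [174 168  51  33]
scene tray [ 428.4 -289.1] 148.0 84.7 73.5 n 943 z [0.002 0.006 0.024] px [246 176  44  38]
scene tray [ 599.3 -255.4] 147.7 82.6 78.7 n 1207 z [0.003 0.006 0.024] px [198 211  50  44]
scene bottle [ 657.9 -415.4] 58.7 45.9 -40.9 n 970 z [0.071 0.109 0.162] px [140 150  31  50]
```

View pics/trays.png

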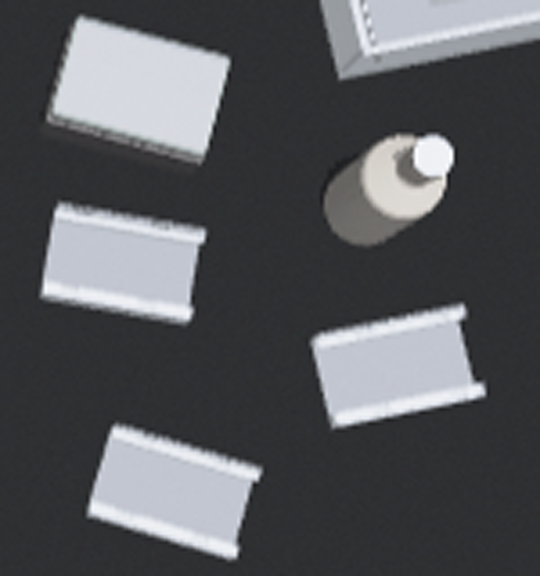

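View pics/rk.png

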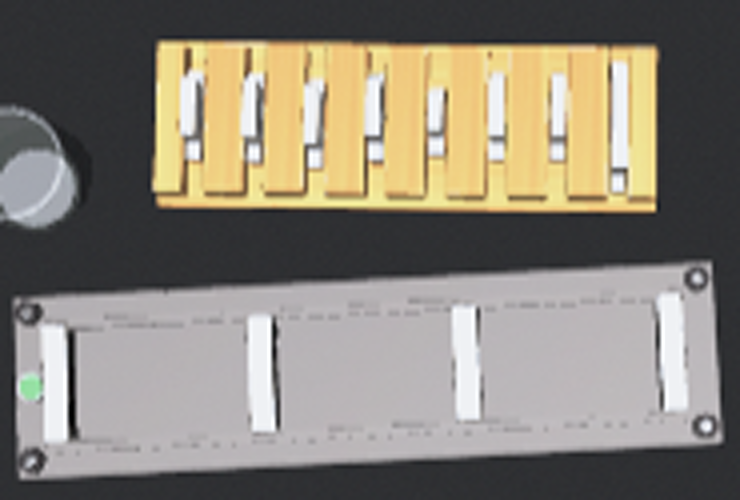

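```bash
cat >> h.py <<'E'
def Rd(a):
    a=np.radians(a); c,s=np.cos(a),np.sin(a); return np.array([[-s,c,0],[c,s,0],[0,0,-1]]).T
def plan(wps,start=None):
    "wps: (x,y,z mm, jaw angle deg); prints shift/turn of each relative to the previous"
    st=arm.get_state(); p=np.array(st["tcp_pos"])*1e3; r=R.from_rotvec(st["eef_rot"]).as_matrix()
    yy=r[:,1]; print("at",np.round(p,1),"jaw",round(np.degrees(np.arctan2(yy[1],yy[0])),1),"tilt",np.round(r[:2,2],3),"F",np.round(st["ft_force"],1),"w",round(st["gripper_width"]*1e3,1),"t",round(st["time"],1))
    for x,y,z,a in wps:
        t=np.array([x,y,z]); r2=Rd(a); rv=R.from_matrix(r.T@r2).as_rotvec(degrees=True)
        print((x,y,z,a),"shift",np.round(r.T@(t-p),1).tolist(),"turn",np.round(rv,1).tolist()); p,r=t,r2
def trays(n="top",lo=.016):
    q=arm.read_camera(n); C=cloud(q); X,Y,Z=C[...,0],C[...,1],C[...,2]; mn=q["frame"].min(-1)
    m=((X<.68)&(X>.38)&(Y<-.15)&(Y>-.55)&(Z<.04)&(Z>-.01)&(mn>75)&(q["depth"]>0)).astype(np.uint8)
    k,l,st,_=cv2.connectedComponentsWithStats(m)
    for i in range(1,k):
        if st[i,4]>400: P=C[(l==i)]; print(n,rect(P),"rims",rect(P[P[:,2]>lo]),"med",np.round(np.median(P[P[:,2]>lo],0)*1e3,1))
E
python3 - <<'E'
from h import *
trays("top"); trays("scene")
plan([(500,300,240,40),(520,-100,240,0),(442,-281,120,-17.5)])
E
```

```text
top (array([ 611.6, -247.6]), 116.1, 78.0, 79.2) rims (array([ 608.1, -244.6]), 110.4, 69.2, 79.4) med [ 624.3 -244.1   23.3]
top (array([ 534.3, -447.8]), 120.7, 73.5, -78.6) rims (array([ 531.4, -445.5]), 112.0, 68.2, -78.4) med [ 547.2 -444.9   24.1]
top (array([ 442.3, -281.2]), 116.0, 74.9, 72.8) rims (array([ 440.2, -277.9]), 110.2, 69.2, 72.6) med [ 451.  -277.3   23.4]
scene (array([ 521.4, -460.4]), 148.5, 100.4, -78.2) rims (array([ 531.2, -441.4]), 113.4, 73.0, -77.6) med [ 545.2 -437.    22.7]
scene (array([ 427.7, -290.9]), 153.5, 83.6, 72.6) rims (array([ 439. , -275.5]), 116.4, 69.9, 72.3) med [ 449.8 -271.4   23.6]
scene (array([ 599. , -256.8]), 149.3, 81.6, 79.0) rims (array([ 607.2, -241. ]), 115.0, 70.2, 79.1) med [ 607.7 -236.4   23.5]
at [220.7 664.3 222. ] jaw 71.6 tilt [-0.  0.] F [ 0.2 -0.1 -0.3] w 91.1 t 1.7
(500, 300, 240, 40) shift [-379.9, -257.7, -18.1] turn [0.0, -0.0, 31.6]
(520, -100, 240, 0) shift [-319.3, -241.8, 0.0] turn [0.0, 0.0, 40.0]
(442, -281, 120, -17.5) shift [-181.0, -78.0, 120.0] turn [0.0, 0.0, 17.5]
```

```bash
python3 - <<'E'
from h import *
plan([(360,480,235,50),(500,300,240,25),(530,80,240,0),(500,-140,200,-17.5),(440,-277,100,-17.5)])
E
```

```text
at [220.7 664.3 222. ] jaw 71.6 tilt [-0.  0.] F [ 0.2 -0.1 -0.3] w 91.1 t 1.7
(360, 480, 235, 50) shift [-190.3, -131.0, -13.1] turn [0.0, -0.0, 21.6]
(500, 300, 240, 25) shift [-222.9, -47.9, -5.0] turn [0.0, 0.0, 25.0]
(530, 80, 240, 0) shift [-212.1, -65.8, 0.0] turn [0.0, 0.0, 25.0]
(500, -140, 200, -17.5) shift [-220.0, -30.0, 40.0] turn [0.0, 0.0, 17.5]
(440, -277, 100, -17.5) shift [-148.7, -16.0, 100.0] turn [0.0, 0.0, 0.0]
```

Request:
apply_moves([
  [0,[-190,-131,-13],[0,0,21.6]],
  [0,[-190,-131,-13],[0,0,21.6]],
  [0,[-190,-131,-13],[0,0,21.6]],
  [0,[-190,-131,-13],[0,0,21.6]],
  [0,[-190,-131,-13],[0,0,21.6]],
])

```text
time: 2.2
tcp_pos: [0.3611, 0.4777, 0.2352]
eef_rot: [1.076, 2.951, 0.0]
ft_force: [-0.0, -0.6, -0.2]
gripper_width: 0.0911
```

Request:
apply_moves([
  [0,[-223,-48,-5],[0,0,25]],
  [0,[-223,-48,-5],[0,0,25]],
  [0,[-223,-48,-5],[0,0,25]],
  [0,[-223,-48,-5],[0,0,25]],
  [0,[-223,-48,-5],[0,0,25]],
])

```text
time: 2.7
tcp_pos: [0.5026, 0.295, 0.2407]
eef_rot: [1.691, 2.647, 0.001]
ft_force: [0.4, -0.4, 0.9]
gripper_width: 0.0913
```

Request:
apply_moves([
  [0,[-212,-66,0],[0,0,25]],
  [0,[-212,-66,0],[0,0,25]],
  [0,[-212,-66,0],[0,0,25]],
  [0,[-212,-66,0],[0,0,25]],
  [0,[-212,-66,0],[0,0,25]],
])

```text
time: 3.2
tcp_pos: [0.5319, 0.0718, 0.2409]
eef_rot: [2.226, 2.215, 0.001]
ft_force: [0.1, 0.0, -1.1]
gripper_width: 0.0908
```

Request:
apply_moves([
  [0,[-220,-30,40],[0,0,17.5]],
  [0,[-220,-30,40],[0,0,17.5]],
  [0,[-220,-30,40],[0,0,17.5]],
  [0,[-220,-30,40],[0,0,17.5]],
  [0,[-220,-30,40],[0,0,17.5]],
])

```text
time: 3.7
tcp_pos: [0.5001, -0.1508, 0.2005]
eef_rot: [2.538, 1.849, 0.001]
ft_force: [0.4, -0.4, -0.0]
gripper_width: 0.0912
```

```bash
python3 - <<'E'
from h import *
trays()
plan([(440,-277,80,-17.5),(440,-277,19,-17.5),(440,-277,150,-17.5),(463,-140,150,-8),(463.2,-38.3,100,2.7)])
E
```

```text
top (array([ 534.8, -449. ]), 122.4, 73.8, -78.5) rims (array([ 531.2, -444.7]), 112.5, 68.3, -78.7) med [ 516.  -443.1   23.8]
top (array([ 433. , -311.1]), 74.9, 53.1, -17.2) rims (array([ 430.3, -308.3]), 68.5, 48.4, -18.1) med [ 412.  -308.8   24.1]
at [ 499.8 -152.7  200.1] jaw -17.9 tilt [ 0.001 -0.001] F [-0.4  0.7 -1. ] w 91.4 t 3.8
(440, -277, 80, -17.5) shift [-136.6, -18.8, 120.1] turn [0.1, 0.0, -0.4]
(440, -277, 19, -17.5) shift [0.0, 0.0, 61.0] turn [0.0, 0.0, 0.0]
(440, -277, 150, -17.5) shift [0.0, 0.0, -131.0] turn [0.0, 0.0, 0.0]
(463, -140, 150, -8) shift [137.6, -19.3, 0.0] turn [0.0, 0.0, -9.5]
(463.2, -38.3, 100, 2.7) shift [100.7, -14.0, 50.0] turn [0.0, 0.0, -10.7]
```

Request:
apply_moves([
  [0,[-137,-19,120],[0,0,0]],
  [0,[-137,-19,120],[0,0,0]],
  [0,[-137,-19,120],[0,0,0]],
  [0,[-137,-19,120],[0,0,0]],
  [0,[-137,-19,120],[0,0,0]],
])

```text
time: 4.25
tcp_pos: [0.4372, -0.2786, 0.0774]
eef_rot: [-2.54, -1.844, 0.002]
ft_force: [0.5, 0.4, 0.8]
gripper_width: 0.0912
```

Request:
apply_moves([
  [0,[0,0,30],[0,0,0]],
  [0,[0,0,50],[0,0,0]],
  [0,[0,0,61],[0,0,0]],
  [0,[0,0,61],[0,0,0]],
])

```text
time: 4.65
tcp_pos: [0.4369, -0.2779, 0.0158]
eef_rot: [-2.539, -1.844, 0.003]
ft_force: [-0.3, 0.4, 0.5]
gripper_width: 0.0912
```

Request:
apply_moves([
  [0.4,[0,0,0],[0,0,0]],
  [0.4,[0,0,0],[0,0,0]],
  [0.4,[0,0,0],[0,0,0]],
  [0.4,[0,0,0],[0,0,0]],
  [0.4,[0,0,0],[0,0,0]],
], grip_force=20)

```text
time: 5.15
tcp_pos: [0.4376, -0.2782, 0.0167]
eef_rot: [-2.54, -1.844, 0.002]
ft_force: [0.4, 2.5, 8.7]
gripper_width: 0.0682
```

Request:
apply_moves([
  [0.4,[0,0,-50],[0,0,0]],
  [0.4,[0,0,-100],[0,0,0]],
  [0.4,[0,0,-130],[0,0,0]],
  [0.4,[0,0,-130],[0,0,0]],
])

```text
time: 5.55
tcp_pos: [0.44, -0.2797, 0.1511]
eef_rot: [2.539, 1.844, 0.002]
ft_force: [0.9, 0.3, -2.1]
gripper_width: 0.0678
```

Request:
apply_moves([
  [0.4,[138,-18,0],[0,0,-9.5]],
  [0.4,[138,-18,0],[0,0,-9.5]],
  [0.4,[138,-18,0],[0,0,-9.5]],
  [0.4,[138,-18,0],[0,0,-9.5]],
])

```text
time: 5.95
tcp_pos: [0.4652, -0.1395, 0.1501]
eef_rot: [2.375, 2.052, 0.001]
ft_force: [-0.1, -1.0, -1.6]
gripper_width: 0.0679
```

Request:
apply_moves([
  [0.4,[101,-14,60],[0,0,-10.7]],
  [0.4,[101,-14,60],[0,0,-10.7]],
  [0.4,[101,-14,60],[0,0,-10.7]],
  [0.4,[101,-14,60],[0,0,-10.7]],
  [0.4,[101,-14,60],[0,0,-10.7]],
])

```text
time: 6.45
tcp_pos: [0.4658, -0.0379, 0.0894]
eef_rot: [2.173, 2.266, -0.001]
ft_force: [-0.9, 1.0, -1.9]
gripper_width: 0.0675
```

```bash
cat >> h.py <<'E'
def inhand(z0,z1,bx,by,tag=None):
    "bright pixels at tray-rim height near bay: extent along the stand's y (v) and x (u) from the bay centre"
    a=np.radians(92.7); v=np.array([np.cos(a),np.sin(a)]); u=np.array([v[1],-v[0]])
    for n in("top","scene"):
        q=arm.read_camera(n); C=cloud(q); D=C[...,:2]*1e3-np.array([bx,by]); V=D@v; U=D@u; Z=C[...,2]*1e3
        m=(abs(V)<75)&(abs(U)<60)&(q["depth"]>0)&(q["frame"].min(-1)>100)
        mt=m&(Z>z0)&(Z<z1); g=(abs(abs(V)-66)<18)&(abs(U)<45)&(Z>44)&(Z<56)&(q["frame"].min(-1)>140)
        f=lambda A:np.round(np.percentile(A,[1,5,95,99]),1) if A.size else None
        print(n,"tray V",f(V[mt]),"U",f(U[mt]),"n",mt.sum(),"gateV- ",np.round(V[g&(V<0)].mean(),1),"gateV+",np.round(V[g&(V>0)].mean(),1))
        if tag: ys,xs=np.where(m); cv2.imwrite(f"pics/{tag}_{n}.png",up(q,max(0,xs.min()-15),xs.max()+15,max(0,ys.min()-15),ys.max()+15,5))
E
python3 - <<'E'
from h import *
plan([(463,-38.3,80,2.7)])
inhand(75,100,463,-38.3,"a")
E
```

```text
at [465.8 -37.9  89.4] jaw 2.4 tilt [ 0.001 -0.002] F [-0.9  1.  -1.9] w 67.5 t 6.5
(463, -38.3, 80, 2.7) shift [-0.3, -2.9, 9.4] turn [0.1, 0.1, -0.3]
top tray V None U None n 0 gateV-  nan gateV+ nan
scene tray V [-47.8 -36.4  58.2  59.5] U [-31.5 -28.7  35.9  37. ] n 1005 gateV-  -64.1 gateV+ 69.0h.py:40: RuntimeWarning: Mean of empty slice.
  print(n,"tray V",f(V[mt]),"U",f(U[mt]),"n",mt.sum(),"gateV- ",np.round(V[g&(V<0)].mean(),1),"gateV+",np.round(V[g&(V>0)].mean(),1))
  ret = ret.dtype.type(ret / rcount)
```

Request:
apply_moves([
  [0.4,[-2,-3,10],[0,0,-0.3]],
  [0.4,[-2,-3,20],[0,0,-0.3]],
  [0.4,[-2,-3,27],[0,0,-0.3]],
  [0.4,[-2,-3,30],[0,0,-0.3]],
  [0.4,[-2,-3,30],[0,0,-0.3]],
])

```text
time: 7.05
tcp_pos: [0.4633, -0.0408, 0.0595]
eef_rot: [2.169, 2.269, -0.0]
ft_force: [0.7, 0.0, -1.9]
gripper_width: 0.0679
```

```bash
python3 - <<'E'
from h import *
plan([(463,-40,43.5,2.7)])
E
```

```text
at [463.3 -40.8  59.5] jaw 2.6 tilt [ 0.002 -0.002] F [ 0.7  0.  -1.9] w 67.9 t 7.0
(463, -40, 43.5, 2.7) shift [0.8, -0.3, 16.0] turn [0.1, 0.1, -0.1]
```

Request:
apply_moves([
  [0.4,[0,0,6],[0,0,0]],
  [0.4,[0,0,11],[0,0,0]],
  [0.4,[0,0,15],[0,0,0]],
  [0.4,[0,0,16],[0,0,0]],
  [0.4,[0,0,16],[0,0,0]],
])

```text
time: 7.55
tcp_pos: [0.4632, -0.0408, 0.0433]
eef_rot: [2.169, 2.27, -0.001]
ft_force: [-0.3, -0.2, -1.3]
gripper_width: 0.0677
```

Request:
apply_moves([
  [0.2,[0,0,0],[0,0,0]],
  [0,[0,0,0],[0,0,0]],
  [0,[0,0,0],[0,0,0]],
  [0,[0,0,0],[0,0,0]],
  [0,[0,0,0],[0,0,0]],
])

```text
time: 8.05
tcp_pos: [0.4633, -0.0408, 0.0434]
eef_rot: [2.169, 2.27, -0.0]
ft_force: [-0.8, -0.0, -0.5]
gripper_width: 0.0912
```

Request:
apply_moves([
  [0,[0,0,-15],[0,0,0]],
  [0,[0,0,-60],[0,0,0]],
  [0,[0,0,-110],[0,0,0]],
  [0,[0,0,-120],[0,0,0]],
  [0,[0,0,-120],[0,0,0]],
])

```text
time: 8.55
tcp_pos: [0.4642, -0.0407, 0.1652]
eef_rot: [2.167, 2.267, 0.003]
ft_force: [0.3, -0.1, -0.3]
gripper_width: 0.0915
```

```bash
python3 - <<'E'
from h import *
trays(); trays("scene")
inhand(30,60,463,-38.3,None)
# T2 (531.3,-443.5): long axis 101.5, width axis 11.5; gripper 7 mm away from bottle along -width
c=np.array([531.3,-443.5])-7*np.array([np.cos(.2),np.sin(.2)]); x,y=c.round(1)
plan([(500,-230,170,8),(x,y,170,11.5),(x,y,60,11.5),(x,y,18,11.5)])
E
```

```text
top (array([ 612.2, -247.7]), 115.2, 78.4, 79.1) rims (array([ 608.2, -245.1]), 109.7, 69.7, 79.3) med [ 623.2 -244.    23.6]
top (array([ 534.4, -447.2]), 119.7, 73.8, -78.6) rims (array([ 531., -444.]), 112.1, 68.3, -78.5) med [ 547.7 -444.2   24.2]
scene (array([ 520.9, -459.6]), 149.3, 98.8, -78.2) rims (array([ 529.9, -440.3]), 109.7, 72.9, -78.3) med [ 516.6 -438.8   22.6]
scene (array([ 598.5, -256.2]), 147.0, 82.8, 79.6) rims (array([ 607.8, -241.4]), 113.0, 69.2, 79.1) med [ 593.2 -235.7   23.7]
top tray V [73.8 73.8 74.  74. ] U [39.3 39.5 44.1 44.3] n 3 gateV-  nan gateV+ nan
scene tray V [-71.  -65.5  70.1  74.5] U [-35.6 -32.8  35.1  37.8] n 1508 gateV-  -62.7 gateV+ 65.9
at [462.1 -40.4 161.8] jaw 2.6 tilt [-0.001 -0.001] F [0.5 0.6 0.5] w 91.1 t 8.8
(500, -230, 170, 8) shift [-191.1, 29.2, -8.0] turn [-0.1, 0.1, -5.4]
(np.float64(524.4), np.float64(-444.9), 170, 11.5) shift [-216.2, -5.7, 0.0] turn [0.0, 0.0, -3.5]
(np.float64(524.4), np.float64(-444.9), 60, 11.5) shift [0.0, 0.0, 110.0] turn [0.0, 0.0, 0.0]
(np.float64(524.4), np.float64(-444.9), 18, 11.5) shift [0.0, 0.0, 42.0] turn [0.0, 0.0, 0.0]h.py:40: RuntimeWarning: Mean of empty slice.
  print(n,"tray V",f(V[mt]),"U",f(U[mt]),"n",mt.sum(),"gateV- ",np.round(V[g&(V<0)].mean(),1),"gateV+",np.round(V[g&(V>0)].mean(),1))
  ret = ret.dtype.type(ret / rcount)
```

Request:
apply_moves([
  [0,[-191,29,-8],[0,0,-5.4]],
  [0,[-191,29,-8],[0,0,-5.4]],
  [0,[-191,29,-8],[0,0,-5.4]],
  [0,[-191,29,-8],[0,0,-5.4]],
  [0,[-191,29,-8],[0,0,-5.4]],
])

```text
time: 9.25
tcp_pos: [0.5002, -0.2338, 0.1687]
eef_rot: [-2.064, -2.367, 0.004]
ft_force: [0.6, -0.7, 0.7]
gripper_width: 0.0911
```

Request:
apply_moves([
  [0,[-216,-6,0],[0,0,-3.5]],
  [0,[-216,-6,0],[0,0,-3.5]],
  [0,[-216,-6,0],[0,0,-3.5]],
  [0,[-216,-6,0],[0,0,-3.5]],
  [0,[-216,-6,0],[0,0,-3.5]],
])

```text
time: 9.75
tcp_pos: [0.5232, -0.4514, 0.1669]
eef_rot: [-1.992, -2.426, 0.004]
ft_force: [-0.7, 0.6, 0.4]
gripper_width: 0.0914
```

```bash
python3 - <<'E'
from h import *
plan([(524.4,-444.9,80,11.5),(524.4,-444.9,18.5,11.5)])
E
```

```text
at [ 523.2 -451.4  166.9] jaw 11.2 tilt [-0.003 -0.001] F [-0.7  0.6  0.4] w 91.4 t 9.8
(524.4, -444.9, 80, 11.5) shift [6.1, 2.7, 86.9] turn [-0.2, -0.0, -0.3]
(524.4, -444.9, 18.5, 11.5) shift [0.0, 0.0, 61.5] turn [0.0, 0.0, 0.0]
```

Request:
apply_moves([
  [0,[6,3,30],[0,0,0]],
  [0,[6,3,65],[0,0,0]],
  [0,[6,3,87],[0,0,0]],
  [0,[6,3,87],[0,0,0]],
])

```text
time: 10.15
tcp_pos: [0.5225, -0.4424, 0.0749]
eef_rot: [-1.987, -2.421, 0.003]
ft_force: [-0.4, 0.4, 0.9]
gripper_width: 0.0912
```

Request:
apply_moves([
  [0,[0,0,20],[0,0,0]],
  [0,[0,0,40],[0,0,0]],
  [0,[0,0,55],[0,0,0]],
  [0,[0,0,62],[0,0,0]],
  [0,[0,0,62],[0,0,0]],
])

```text
time: 10.65
tcp_pos: [0.5217, -0.4418, 0.0121]
eef_rot: [-1.986, -2.42, 0.003]
ft_force: [-0.3, 0.0, 0.4]
gripper_width: 0.0913
```

```bash
python3 - <<'E'
from h import *
plan([(524.4,-444.9,18.5,11.5)])
E
```

```text
at [ 521.7 -441.8   12.1] jaw 11.2 tilt [-0.01   0.006] F [-0.3  0.   0.4] w 91.3 t 10.7
(524.4, -444.9, 18.5, 11.5) shift [-3.5, 2.0, -6.5] turn [-0.5, -0.4, -0.3]
```

Request:
apply_moves([
  [0,[-3.5,3,-6],[-0.5,-0.4,-0.3]],
  [0,[-3.5,3,-6],[-0.5,-0.4,-0.3]],
  [0,[-3.5,3,-6],[-0.5,-0.4,-0.3]],
])

```text
time: 10.95
tcp_pos: [0.5259, -0.4453, 0.0191]
eef_rot: [1.986, 2.432, 0.0]
ft_force: [-0.8, 1.2, -0.6]
gripper_width: 0.0912
```

Request:
apply_moves([
  [0.4,[0,0,0],[0,0,0]],
  [0.4,[0,0,0],[0,0,0]],
  [0.4,[0,0,0],[0,0,0]],
  [0.4,[0,0,0],[0,0,0]],
  [0.4,[0,0,0],[0,0,0]],
], grip_force=15)

```text
time: 11.45
tcp_pos: [0.5261, -0.4453, 0.0193]
eef_rot: [1.986, 2.432, 0.0]
ft_force: [0.6, 0.9, 3.2]
gripper_width: 0.0682
```

```bash
python3 - <<'E'
from h import *
plan([(500,-440,160,11.5),(490,-250,160,8),(470,-60,160,2.7),(456.8,92,90,2.7)])
E
```

```text
at [ 526.1 -445.3   19.3] jaw 11.5 tilt [ 0.002 -0.001] F [0.6 0.9 3.2] w 68.2 t 11.4
(500, -440, 160, 11.5) shift [10.3, -24.3, -140.7] turn [0.1, 0.1, 0.0]
(490, -250, 160, 8) shift [188.2, 28.1, 0.0] turn [0.0, 0.0, 3.5]
(470, -60, 160, 2.7) shift [190.9, 6.6, 0.0] turn [0.0, 0.0, 5.3]
(456.8, 92, 90, 2.7) shift [152.5, -6.0, 70.0] turn [0.0, 0.0, 0.0]
```

Request:
apply_moves([
  [0.4,[0,0,-40],[0,0,0]],
  [0.4,[5,-10,-80],[0,0,0]],
  [0.4,[10,-24,-125],[0,0,0]],
  [0.4,[10,-24,-141],[0,0,0]],
  [0.4,[10,-24,-141],[0,0,0]],
])

```text
time: 11.95
tcp_pos: [0.5012, -0.4411, 0.1626]
eef_rot: [1.984, 2.429, -0.0]
ft_force: [0.4, 1.1, -1.9]
gripper_width: 0.0682
```

Request:
apply_moves([
  [0.4,[188,28,0],[0,0,3.5]],
  [0.4,[188,28,0],[0,0,3.5]],
  [0.4,[188,28,0],[0,0,3.5]],
  [0.4,[188,28,0],[0,0,3.5]],
  [0.4,[188,28,0],[0,0,3.5]],
])

```text
time: 12.45
tcp_pos: [0.4896, -0.247, 0.1595]
eef_rot: [2.057, 2.373, -0.001]
ft_force: [0.6, 0.7, -1.8]
gripper_width: 0.0678
```

Request:
apply_moves([
  [0.4,[191,7,0],[0,0,5.3]],
  [0.4,[191,7,0],[0,0,5.3]],
  [0.4,[191,7,0],[0,0,5.3]],
  [0.4,[191,7,0],[0,0,5.3]],
  [0.4,[191,7,0],[0,0,5.3]],
])

```text
time: 12.95
tcp_pos: [0.4678, -0.0532, 0.1575]
eef_rot: [-2.159, -2.28, 0.003]
ft_force: [0.9, -0.5, -0.5]
gripper_width: 0.0676
```

Request:
apply_moves([
  [0.4,[152,-6,40],[0,0,0]],
  [0.4,[152,-6,65],[0,0,0]],
  [0.4,[152,-6,65],[0,0,0]],
  [0.4,[152,-6,65],[0,0,0]],
  [0.4,[152,-6,65],[0,0,0]],
])

```text
time: 13.45
tcp_pos: [0.4522, 0.0994, 0.09]
eef_rot: [-2.155, -2.28, 0.008]
ft_force: [0.1, -0.1, -0.1]
gripper_width: 0.0676
```

```bash
python3 - <<'E' 2>/dev/null
from h import *
inhand(78,105,456.8,93.6,None)
plan([(456.9,91.8,63,2.7),(456.9,91.8,45.5,2.7)])
E
```

```text
top tray V None U None n 0 gateV-  -68.5 gateV+ nan
scene tray V [-46.6 -40.2  61.4  62.6] U [-39.4 -36.7  29.2  30.4] n 606 gateV-  -68.1 gateV+ 68.6
at [453.3  97.8  91.6] jaw 3.1 tilt [-0.004 -0.001] F [ 0.5  0.3 -1.2] w 67.8 t 13.6
(456.9, 91.8, 63, 2.7) shift [-6.2, 3.3, 28.6] turn [-0.2, 0.0, 0.4]
(456.9, 91.8, 45.5, 2.7) shift [0.0, 0.0, 17.5] turn [0.0, 0.0, 0.0]
```

Request:
apply_moves([
  [0.4,[-6,3,10],[-0.2,0,0.4]],
  [0.4,[-6,3,16],[-0.2,0,0.4]],
  [0.4,[-6,3,16],[-0.2,0,0.4]],
  [0.4,[-6,3,16],[-0.2,0,0.4]],
])

```text
time: 13.95
tcp_pos: [0.4566, 0.0914, 0.0754]
eef_rot: [-2.168, -2.273, 0.002]
ft_force: [0.4, -0.1, -1.2]
gripper_width: 0.0678
```

```bash
python3 - <<'E' 2>/dev/null
from h import *
plan([(456.9,91.8,62,2.7),(456.9,91.8,45.5,2.7)])
E
```

```text
at [456.6  91.4  75.4] jaw 2.7 tilt [-0.001 -0.   ] F [ 0.4 -0.1 -1.2] w 67.8 t 13.9
(456.9, 91.8, 62, 2.7) shift [0.3, 0.3, 13.4] turn [-0.1, 0.0, -0.0]
(456.9, 91.8, 45.5, 2.7) shift [0.0, 0.0, 16.5] turn [0.0, 0.0, 0.0]
```

Request:
apply_moves([
  [0.4,[0,0,7],[0,0,0]],
  [0.4,[0,0,13],[0,0,0]],
  [0.4,[0,0,15],[0,0,0]],
  [0.4,[0,0,15],[0,0,0]],
])

```text
time: 14.35
tcp_pos: [0.4563, 0.0915, 0.06]
eef_rot: [-2.168, -2.272, 0.003]
ft_force: [-0.0, 0.2, -1.1]
gripper_width: 0.0677
```

Request:
apply_moves([
  [0.4,[0,0,6],[0,0,0]],
  [0.4,[0,0,11],[0,0,0]],
  [0.4,[0,0,14],[0,0,0]],
  [0.4,[0,0,14.5],[0,0,0]],
  [0.4,[0,0,14.5],[0,0,0]],
])

```text
time: 14.85
tcp_pos: [0.4562, 0.0914, 0.0453]
eef_rot: [-2.168, -2.272, 0.003]
ft_force: [0.0, 0.6, -1.0]
gripper_width: 0.0681
```

Request:
apply_moves([
  [0.2,[0,0,0],[0,0,0]],
  [0,[0,0,0],[0,0,0]],
  [0,[0,0,0],[0,0,0]],
  [0,[0,0,0],[0,0,0]],
  [0,[0,0,0],[0,0,0]],
])

```text
time: 15.35
tcp_pos: [0.4562, 0.0914, 0.0453]
eef_rot: [-2.168, -2.272, 0.003]
ft_force: [-0.0, -0.1, -0.6]
gripper_width: 0.0909
```

Request:
apply_moves([
  [0,[0,0,-15],[0,0,0]],
  [0,[0,0,-60],[0,0,0]],
  [0,[0,0,-110],[0,0,0]],
  [0,[0,0,-120],[0,0,0]],
  [0,[0,0,-120],[0,0,0]],
])

```text
time: 15.85
tcp_pos: [0.4576, 0.0917, 0.1671]
eef_rot: [2.168, 2.272, 0.002]
ft_force: [0.8, 0.5, -0.2]
gripper_width: 0.0914
```

```bash
python3 - <<'E' 2>/dev/null
from h import *
trays(); trays("scene")
plan([(520,-20,160,-2),(607.8,-243,160,-10.8),(607.8,-243,75,-10.8),(607.8,-243,19,-10.8)])
E
```

```text
top (array([ 611.8, -247.6]), 115.9, 77.9, 79.2) rims (array([ 608.6, -244.7]), 109.3, 70.0, 79.9) med [ 624.2 -245.    23.6]
scene (array([ 598.8, -256. ]), 146.6, 82.4, 79.3) rims (array([ 607.5, -241.1]), 112.8, 69.5, 79.2) med [ 593.3 -236.5   23.7]
at [455.9  91.4 164.4] jaw 2.7 tilt [-0.003 -0.001] F [-0.2 -0.4 -0.6] w 90.7 t 15.9
(520, -20, 160, -2) shift [-114.3, 58.8, 4.3] turn [-0.2, 0.0, 4.7]
(607.8, -243, 160, -10.8) shift [-219.8, 95.5, 0.0] turn [0.0, 0.0, 8.8]
(607.8, -243, 75, -10.8) shift [0.0, 0.0, 85.0] turn [0.0, 0.0, 0.0]
(607.8, -243, 19, -10.8) shift [0.0, 0.0, 56.0] turn [0.0, 0.0, 0.0]
```

Request:
apply_moves([
  [0,[-114,59,4],[0,0,4.7]],
  [0,[-114,59,4],[0,0,4.7]],
  [0,[-114,59,4],[0,0,4.7]],
  [0,[-114,59,4],[0,0,4.7]],
])

```text
time: 16.35
tcp_pos: [0.5206, -0.0221, 0.1581]
eef_rot: [-2.26, -2.177, 0.007]
ft_force: [-0.7, 0.3, -0.8]
gripper_width: 0.0914
```

Request:
apply_moves([
  [0,[-220,95,0],[0,0,8.8]],
  [0,[-220,95,0],[0,0,8.8]],
  [0,[-220,95,0],[0,0,8.8]],
  [0,[-220,95,0],[0,0,8.8]],
  [0,[-220,95,0],[0,0,8.8]],
])

```text
time: 16.85
tcp_pos: [0.6068, -0.2468, 0.1554]
eef_rot: [-2.419, -1.995, 0.01]
ft_force: [0.7, 0.8, 0.3]
gripper_width: 0.0911
```

Request:
apply_moves([
  [0,[0,0,40],[0,0,0]],
  [0,[0,0,75],[0,0,0]],
  [0,[0,0,75],[0,0,0]],
  [0,[0,0,75],[0,0,0]],
])

```text
time: 17.25
tcp_pos: [0.6054, -0.2459, 0.0794]
eef_rot: [-2.417, -1.994, 0.012]
ft_force: [0.6, 0.0, 0.9]
gripper_width: 0.0913
```

```bash
python3 - <<'E' 2>/dev/null
from h import *
plan([(607.8,-243,45,-10.8),(607.8,-243,19,-10.8)])
E
```

```text
at [ 605.4 -245.9   79.4] jaw -11.0 tilt [-0.011  0.002] F [0.6 0.  0.9] w 91.3 t 17.2
(607.8, -243, 45, -10.8) shift [3.3, 2.2, 34.4] turn [-0.6, 0.0, -0.2]
(607.8, -243, 19, -10.8) shift [0.0, 0.0, 26.0] turn [0.0, 0.0, 0.0]
```

Request:
apply_moves([
  [0,[3,2,20],[-0.6,0,-0.2]],
  [0,[3,2,40],[-0.6,0,-0.2]],
  [0,[3,2,55],[-0.6,0,-0.2]],
  [0,[3,2,60.5],[-0.6,0,-0.2]],
  [0,[3,2,60.5],[-0.6,0,-0.2]],
])

```text
time: 17.75
tcp_pos: [0.6074, -0.243, 0.019]
eef_rot: [-2.419, -2.004, 0.001]
ft_force: [0.0, 0.4, -0.0]
gripper_width: 0.0911
```

Request:
apply_moves([
  [0.4,[0,0,0],[0,0,0]],
  [0.4,[0,0,0],[0,0,0]],
  [0.4,[0,0,0],[0,0,0]],
  [0.4,[0,0,0],[0,0,0]],
  [0.4,[0,0,0],[0,0,0]],
])

```text
time: 18.25
tcp_pos: [0.6078, -0.2432, 0.0197]
eef_rot: [2.419, 2.004, -0.001]
ft_force: [-0.6, 0.0, 6.8]
gripper_width: 0.0679
```

```bash
python3 - <<'E' 2>/dev/null
from h import *
plan([(605,-243,160,-10.8),(530,-60,160,-4),(480,110,160,2.7),(450.6,223.7,95,2.7)])
E
```

```text
at [ 607.8 -243.2   19.7] jaw -10.7 tilt [-0. -0.] F [-0.6  0.   6.8] w 67.9 t 18.2
(605, -243, 160, -10.8) shift [-0.4, -2.8, -140.3] turn [-0.0, 0.0, 0.1]
(530, -60, 160, -4) shift [165.7, -108.0, 0.0] turn [0.0, 0.0, -6.8]
(480, 110, 160, 2.7) shift [166.1, -61.7, 0.0] turn [0.0, 0.0, -6.7]
(450.6, 223.7, 95, 2.7) shift [115.0, -24.0, 65.0] turn [0.0, 0.0, 0.0]
```

Request:
apply_moves([
  [0.4,[0,0,-45],[0,0,0]],
  [0.4,[0,-3,-90],[0,0,0]],
  [0.4,[0,-3,-135],[0,0,0]],
  [0.4,[0,-3,-140],[0,0,0]],
  [0.4,[0,-3,-140],[0,0,0]],
])

```text
time: 18.75
tcp_pos: [0.6055, -0.2429, 0.1611]
eef_rot: [2.418, 2.002, 0.001]
ft_force: [-0.4, 1.0, -1.3]
gripper_width: 0.0681
```

Request:
apply_moves([
  [0.4,[166,-108,0],[0,0,-6.8]],
  [0.4,[166,-108,0],[0,0,-6.8]],
  [0.4,[166,-108,0],[0,0,-6.8]],
  [0.4,[166,-108,0],[0,0,-6.8]],
  [0.4,[166,-108,0],[0,0,-6.8]],
])

```text
time: 19.25
tcp_pos: [0.5266, -0.0558, 0.1584]
eef_rot: [-2.292, -2.146, 0.003]
ft_force: [0.5, -1.1, -1.3]
gripper_width: 0.0679
```

Request:
apply_moves([
  [0.4,[166,-62,0],[0,0,-6.7]],
  [0.4,[166,-62,0],[0,0,-6.7]],
  [0.4,[166,-62,0],[0,0,-6.7]],
  [0.4,[166,-62,0],[0,0,-6.7]],
  [0.4,[166,-62,0],[0,0,-6.7]],
])

```text
time: 19.75
tcp_pos: [0.4738, 0.1161, 0.1568]
eef_rot: [-2.158, -2.278, 0.007]
ft_force: [-0.9, -0.5, -0.9]
gripper_width: 0.068
```

Request:
apply_moves([
  [0.4,[115,-24,30],[0,0,0]],
  [0.4,[115,-24,60],[0,0,0]],
  [0.4,[115,-24,60],[0,0,0]],
  [0.4,[115,-24,60],[0,0,0]],
  [0.4,[115,-24,60],[0,0,0]],
])

```text
time: 20.25
tcp_pos: [0.4428, 0.229, 0.0957]
eef_rot: [-2.156, -2.279, 0.01]
ft_force: [0.0, 0.1, -0.7]
gripper_width: 0.0682
```

```bash
python3 - <<'E' 2>/dev/null
from h import *
inhand(78,110,450.6,225.5,None)
plan([(450.6,225.3,75,2.7),(450.6,225.3,46,2.7)])
E
```

```text
top tray V [-52.7 -52.3 -32.  -30.8] U [-41.6 -39.   23.6  25.7] n 185 gateV-  -67.9 gateV+ nan
scene tray V [-48.2 -41.4  59.1  60.5] U [-41.9 -38.   25.9  26.9] n 1145 gateV-  -68.2 gateV+ 68.1
at [443.7 228.7  96.9] jaw 3.1 tilt [-0.006 -0.001] F [ 0.1 -0.2 -1. ] w 68.3 t 20.4
(450.6, 225.3, 75, 2.7) shift [-3.7, 6.8, 21.8] turn [-0.3, 0.0, 0.4]
(450.6, 225.3, 46, 2.7) shift [0.0, 0.0, 29.0] turn [0.0, 0.0, 0.0]
```

Request:
apply_moves([
  [0.4,[-3.7,7,10],[-0.3,0,0.4]],
  [0.4,[-3.7,7,20],[-0.3,0,0.4]],
  [0.4,[-3.7,7,20],[-0.3,0,0.4]],
  [0.4,[-3.7,7,20],[-0.3,0,0.4]],
])

```text
time: 20.75
tcp_pos: [0.4506, 0.2249, 0.0765]
eef_rot: [-2.17, -2.272, 0.002]
ft_force: [-0.3, -0.0, 0.0]
gripper_width: 0.0676
```

```bash
python3 - <<'E' 2>/dev/null
from h import *
plan([(450.6,225.3,60,2.7),(450.6,225.3,46,2.7)])
E
```

```text
at [450.6 224.9  76.5] jaw 2.6 tilt [-0.001 -0.001] F [-0.3 -0.   0. ] w 67.6 t 20.8
(450.6, 225.3, 60, 2.7) shift [0.4, -0.0, 16.5] turn [-0.1, 0.1, -0.1]
(450.6, 225.3, 46, 2.7) shift [0.0, 0.0, 14.0] turn [0.0, 0.0, 0.0]
```

Request:
apply_moves([
  [0.4,[0,0,8],[0,0,0]],
  [0.4,[0,0,15],[0,0,0]],
  [0.4,[0,0,16.5],[0,0,0]],
  [0.4,[0,0,16.5],[0,0,0]],
])

```text
time: 21.15
tcp_pos: [0.4504, 0.2248, 0.0595]
eef_rot: [-2.169, -2.271, 0.004]
ft_force: [0.2, 0.7, -1.7]
gripper_width: 0.0678
```

Request:
apply_moves([
  [0.4,[0,0,6],[0,0,0]],
  [0.4,[0,0,11],[0,0,0]],
  [0.4,[0,0,13.5],[0,0,0]],
  [0.4,[0,0,14],[0,0,0]],
  [0.4,[0,0,14],[0,0,0]],
])

```text
time: 21.65
tcp_pos: [0.4502, 0.2248, 0.0454]
eef_rot: [-2.169, -2.272, 0.004]
ft_force: [0.4, 0.9, -1.6]
gripper_width: 0.0678
```

Request:
apply_moves([
  [0.2,[0,0,0],[0,0,0]],
  [0,[0,0,0],[0,0,0]],
  [0,[0,0,0],[0,0,0]],
  [0,[0,0,0],[0,0,0]],
  [0,[0,0,0],[0,0,0]],
])

```text
time: 22.15
tcp_pos: [0.4503, 0.2248, 0.0454]
eef_rot: [-2.169, -2.272, 0.004]
ft_force: [0.1, 0.3, 0.0]
gripper_width: 0.091
```

Request:
apply_moves([
  [0,[0,0,-15],[0,0,0]],
  [0,[0,0,-60],[0,0,0]],
  [0,[0,0,-110],[0,0,0]],
  [0,[0,0,-120],[0,0,0]],
  [0,[0,0,-120],[0,0,0]],
])

```text
time: 22.65
tcp_pos: [0.4516, 0.2255, 0.1681]
eef_rot: [2.169, 2.271, 0.003]
ft_force: [-0.1, -0.0, -0.9]
gripper_width: 0.091
```

```bash
python3 - <<'E' 2>/dev/null
from h import *
plan([(520,220,180,32),(600,214,180,62),(673,208,150,89.5),(673.5,208,80,89.5),(673.5,208,44,89.5)])
E
```

```text
at [451.6 225.5 168.1] jaw 2.6 tilt [0.002 0.   ] F [-0.1 -0.  -0.9] w 91.0 t 22.6
(520, 220, 180, 32) shift [-8.6, 68.1, -11.8] turn [0.1, 0.0, -29.4]
(600, 214, 180, 62) shift [-47.5, 64.7, 0.0] turn [0.0, 0.0, -30.0]
(673, 208, 150, 89.5) shift [-67.3, 29.0, 30.0] turn [0.0, 0.0, -27.5]
(673.5, 208, 80, 89.5) shift [-0.5, 0.0, 70.0] turn [0.0, 0.0, 0.0]
(673.5, 208, 44, 89.5) shift [0.0, 0.0, 36.0] turn [0.0, 0.0, 0.0]
```

Request:
apply_moves([
  [0.67,[-9,68,-12],[0,0,-29.4]],
  [0.67,[-9,68,-12],[0,0,-29.4]],
  [0.67,[-9,68,-12],[0,0,-29.4]],
  [0.67,[-9,68,-12],[0,0,-29.4]],
  [0.67,[-9,68,-12],[0,0,-29.4]],
])

```text
time: 23.15
tcp_pos: [0.5191, 0.2192, 0.1786]
eef_rot: [-1.521, -2.749, 0.001]
ft_force: [-0.4, -0.3, -0.6]
gripper_width: 0.0541
```

Request:
apply_moves([
  [0.67,[-47,65,0],[0,0,-30]],
  [0.67,[-47,65,0],[0,0,-30]],
  [0.67,[-47,65,0],[0,0,-30]],
  [0.67,[-47,65,0],[0,0,-30]],
  [0.67,[-47,65,0],[0,0,-30]],
])

```text
time: 23.65
tcp_pos: [0.5986, 0.2137, 0.1773]
eef_rot: [-0.759, -3.047, 0.002]
ft_force: [-0.1, 0.1, 0.6]
gripper_width: 0.03
```

Request:
apply_moves([
  [0.67,[-67,29,30],[0,0,-27.5]],
  [0.67,[-67,29,30],[0,0,-27.5]],
  [0.67,[-67,29,30],[0,0,-27.5]],
  [0.67,[-67,29,30],[0,0,-27.5]],
  [0.67,[-67,29,30],[0,0,-27.5]],
])

```text
time: 24.15
tcp_pos: [0.6707, 0.2079, 0.1468]
eef_rot: [-0.021, -3.139, 0.002]
ft_force: [0.6, 0.1, 0.5]
gripper_width: 0.0299
```

```bash
python3 - <<'E' 2>/dev/null
from h import *
p=arm.read_camera("top"); s=arm.read_camera("scene")
cv2.imwrite("pics/st.png",np.vstack([cv2.resize(up(p,185,370,228,293,4),(740,260)),cv2.resize(s["frame"][195:355,275:500],(740,526))[:340]]))
plan([(673.5,208,80,89.5),(673.5,208,44,89.5)])
E
```

```text
at [670.8 208.  147.4] jaw 89.3 tilt [-0.002 -0.001] F [ 0.3 -1.   0.3] w 30.0 t 24.2
(673.5, 208, 80, 89.5) shift [-2.8, 0.1, 67.4] turn [-0.1, -0.1, -0.2]
(673.5, 208, 44, 89.5) shift [0.0, 0.0, 36.0] turn [0.0, 0.0, 0.0]
```

View pics/st.png

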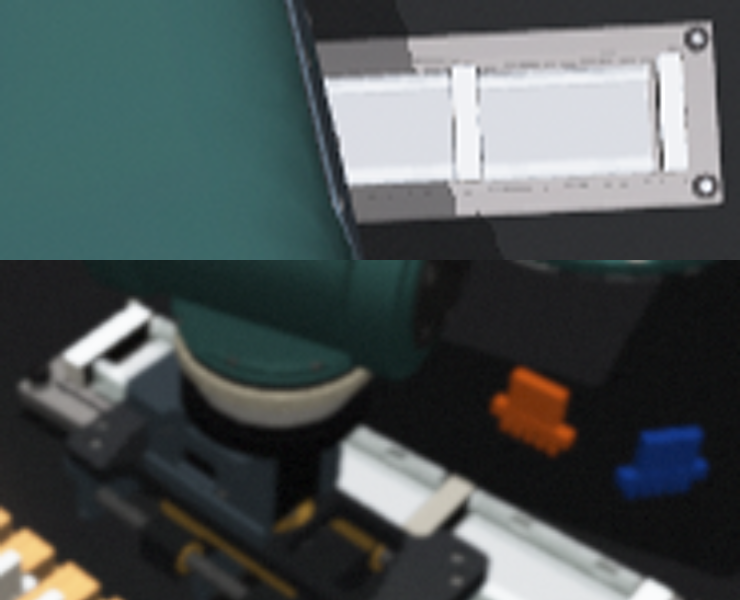

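The top crop shows the visible trays flat between the gates. The bay 1 tray spans px 480–655, and bay 2 is partly hidden by the arm. Next I'll take the first comb.

Request:
apply_moves([
  [0.67,[-2.8,0,30],[0,0,-0.2]],
  [0.67,[-2.8,0,60],[0,0,-0.2]],
  [0.67,[-2.8,0,85],[0,0,-0.2]],
  [0.67,[-2.8,0,103],[0,0,-0.2]],
  [0.67,[-2.8,0,103],[0,0,-0.2]],
])

```text
time: 24.75
tcp_pos: [0.6719, 0.2076, 0.0423]
eef_rot: [-0.017, -3.136, 0.003]
ft_force: [-0.5, -0.5, -0.0]
gripper_width: 0.0301
```

Request:
apply_moves([
  [0.95,[0,0,0],[0,0,0]],
  [0.95,[0,0,0],[0,0,0]],
  [0.95,[0,0,0],[0,0,0]],
  [0.95,[0,0,0],[0,0,0]],
  [0.95,[0,0,0],[0,0,0]],
], grip_force=25)

```text
time: 25.25
tcp_pos: [0.6725, 0.2078, 0.0435]
eef_rot: [-0.017, -3.138, 0.002]
ft_force: [-1.8, 0.7, 7.0]
gripper_width: 0.0097
```

```bash
python3 - <<'E' 2>/dev/null
from h import *
# bay C, +V half start at V=+45
v=np.array([-.0471,.9989]); P=lambda b,V:tuple((np.array(b)+V*v).round(1))
print(P((450.6,225.5),45))
x,y=P((450.6,225.5),45)
plan([(673.5,208,130,89.5),(560,240,140,91),(x,y,120,92.7)])
E
```

```text
(np.float64(448.5), np.float64(270.5))
at [672.5 207.8  43.5] jaw 89.4 tilt [-0.004 -0.001] F [-1.8  0.7  7. ] w 9.7 t 25.2
(673.5, 208, 130, 89.5) shift [-0.6, 0.1, -86.5] turn [-0.1, -0.2, -0.1]
(560, 240, 140, 91) shift [113.8, 31.0, -10.0] turn [0.0, 0.0, -1.5]
(np.float64(448.5), np.float64(270.5), 120, 92.7) shift [111.0, 32.4, 20.0] turn [0.0, 0.0, -1.7]
```

Request:
apply_moves([
  [0.95,[0,0,-45],[0,0,0]],
  [0.95,[0,0,-88],[0,0,0]],
  [0.95,[0,0,-88],[0,0,0]],
])

```text
time: 25.55
tcp_pos: [0.6762, 0.2089, 0.1382]
eef_rot: [0.017, 3.137, 0.002]
ft_force: [0.8, 0.5, -0.5]
gripper_width: 0.0101
```

Request:
apply_moves([
  [0.95,[114,31,-10],[0,0,-1.5]],
  [0.95,[114,31,-10],[0,0,-1.5]],
  [0.95,[114,31,-10],[0,0,-1.5]],
  [0.95,[114,31,-10],[0,0,-1.5]],
])

```text
time: 25.95
tcp_pos: [0.5608, 0.2417, 0.148]
eef_rot: [-0.026, 3.137, 0.001]
ft_force: [0.2, 0.2, -0.6]
gripper_width: 0.0097
```

Request:
apply_moves([
  [0.95,[112,32,20],[0,0,-1.7]],
  [0.95,[112,32,20],[0,0,-1.7]],
  [0.95,[112,32,20],[0,0,-1.7]],
  [0.95,[112,32,20],[0,0,-1.7]],
])

```text
time: 26.35
tcp_pos: [0.4471, 0.2721, 0.1269]
eef_rot: [-0.074, 3.137, 0.001]
ft_force: [-0.3, -0.2, 0.3]
gripper_width: 0.0101
```

```bash
cat >> h.py <<'E'
v_=np.array([-.0471,.9989]); B={"A":(463.0,-38.3),"B":(456.8,93.6),"C":(450.6,225.5)}
def at(b,V,U=0): return tuple((np.array(B[b])+V*v_+U*np.array([v_[1],-v_[0]])).round(1))
def uv(b):
    st=arm.get_state(); d=np.array(st["tcp_pos"][:2])*1e3-np.array(B[b]); print("V",round(d@v_,1),"U",round(d@np.array([v_[1],-v_[0]]),1))
E
python3 - <<'E' 2>/dev/null
from h import *
x,y=at("C",45,-1.2); uv("C")
plan([(x,y,85,92.7),(x,y,73.5,92.7)])
E
```

```text
V 46.7 U -1.3
at [447.1 272.1 126.9] jaw 92.7 tilt [0.004 0.   ] F [-0.3 -0.2  0.3] w 10.1 t 26.4
(np.float64(447.3), np.float64(270.4), 85, 92.7) shift [0.0, -1.7, 41.9] turn [0.0, 0.2, 0.0]
(np.float64(447.3), np.float64(270.4), 73.5, 92.7) shift [0.0, 0.0, 11.5] turn [0.0, 0.0, 0.0]
```

Request:
apply_moves([
  [0.95,[0,-1.7,20],[0,0.2,0]],
  [0.95,[0,-1.7,35],[0,0.2,0]],
  [0.95,[0,-1.7,46],[0,0.2,0]],
  [0.95,[0,-1.7,50],[0,0.2,0]],
  [0.95,[0,-1.7,50],[0,0.2,0]],
])

```text
time: 26.85
tcp_pos: [0.4476, 0.2702, 0.0764]
eef_rot: [0.074, -3.14, 0.0]
ft_force: [0.0, 0.1, -0.7]
gripper_width: 0.0097
```

Request:
apply_moves([
  [0.95,[0,0,1],[0,0,0]],
  [0.95,[0,0,2],[0,0,0]],
  [0.95,[0,0,2],[0,0,0]],
])

```text
time: 27.15
tcp_pos: [0.4478, 0.2703, 0.0747]
eef_rot: [0.074, -3.141, -0.0]
ft_force: [-0.2, -0.5, -0.6]
gripper_width: 0.0101
```

Request:
apply_moves([
  [0.95,[0,0,1],[0,0,0]],
  [0.95,[0,0,1],[0,0,0]],
])

```text
time: 27.35
tcp_pos: [0.4479, 0.2704, 0.0738]
eef_rot: [-0.074, 3.141, 0.0]
ft_force: [-0.2, -0.2, -1.0]
gripper_width: 0.01
```

Request:
apply_moves([
  [0.95,[0,0,1],[0,0,0]],
  [0.95,[0,0,1],[0,0,0]],
])

```text
time: 27.55
tcp_pos: [0.4478, 0.2704, 0.0727]
eef_rot: [-0.074, 3.141, 0.0]
ft_force: [-0.6, 1.3, -0.4]
gripper_width: 0.0103
```

Request:
apply_moves([
  [0.95,[0,0,1],[0,0,0]],
  [0.95,[0,0,1],[0,0,0]],
])

```text
time: 27.75
tcp_pos: [0.448, 0.2704, 0.0723]
eef_rot: [0.074, -3.141, -0.0]
ft_force: [-4.0, -2.8, 13.9]
gripper_width: 0.0099
```

Request:
apply_moves([
  [0.95,[0,0,0.7],[0,0,0]],
  [0.95,[0,0,0.7],[0,0,0]],
])

```text
time: 27.95
tcp_pos: [0.448, 0.2705, 0.0723]
eef_rot: [0.074, -3.14, 0.0]
ft_force: [-5.7, -3.2, 17.3]
gripper_width: 0.0099
```

Request:
apply_moves([
  [0.95,[0,-1.5,0.3],[0,0,0]],
  [0.95,[0,-3,0.3],[0,0,0]],
  [0.95,[0,-3,0.5],[0,0,0]],
])

```text
time: 28.25
tcp_pos: [0.4486, 0.2677, 0.0722]
eef_rot: [-0.074, 3.14, 0.001]
ft_force: [-2.0, 0.7, 12.1]
gripper_width: 0.0099
```

Request:
apply_moves([
  [0.95,[0,-1,0.5],[0,0,0]],
  [0.95,[0,-2,0.5],[0,0,0]],
  [0.95,[0,-2,0.8],[0,0,0]],
])

```text
time: 28.55
tcp_pos: [0.4494, 0.2661, 0.072]
eef_rot: [-0.074, 3.139, 0.002]
ft_force: [-2.8, 0.5, 12.7]
gripper_width: 0.0099
```

Request:
apply_moves([
  [0.95,[0,-0.8,0.5],[0,0,0]],
  [0.95,[0,-1.6,0.8],[0,0,0]],
  [0.95,[0,-1.6,0.8],[0,0,0]],
])

```text
time: 28.85
tcp_pos: [0.4502, 0.265, 0.0718]
eef_rot: [-0.074, 3.137, 0.004]
ft_force: [-0.9, 2.9, 8.0]
gripper_width: 0.0099
```

Request:
apply_moves([
  [0.95,[0,-0.8,0.5],[0,0,0]],
  [0.95,[0,-1.6,0.8],[0,0,0]],
  [0.95,[0,-1.6,0.8],[0,0,0]],
])

```text
time: 29.15
tcp_pos: [0.451, 0.2641, 0.0716]
eef_rot: [-0.074, 3.136, 0.006]
ft_force: [-3.1, 5.6, 10.9]
gripper_width: 0.0102
```

Request:
apply_moves([
  [0.95,[0,-0.8,0.5],[0,0,0]],
  [0.95,[0,-1.6,0.8],[0,0,0]],
  [0.95,[0,-1.6,0.8],[0,0,0]],
])

```text
time: 29.45
tcp_pos: [0.4516, 0.2627, 0.0713]
eef_rot: [-0.074, 3.135, 0.006]
ft_force: [-1.6, -0.6, 9.9]
gripper_width: 0.0103
```

```bash
python3 - <<'E' 2>/dev/null
from h import *
x,y=at("C",36.5,-1.2); uv("C")
plan([(x,y,71.3,92.7)])
E
```

```text
V 37.1 U 2.7
at [451.6 262.7  71.3] jaw 92.7 tilt [0.006 0.004] F [-1.6 -0.6  9.9] w 10.3 t 29.4
(np.float64(447.7), np.float64(261.9), 71.3, 92.7) shift [3.9, -0.6, 0.0] turn [0.2, 0.3, -0.0]
```

Request:
apply_moves([
  [0.95,[2,-0.5,0.3],[0.2,0.3,0]],
  [0.95,[4,-1,0.5],[0.2,0.3,0]],
  [0.95,[4,-1,0.5],[0.2,0.3,0]],
])

```text
time: 29.75
tcp_pos: [0.4471, 0.2612, 0.0705]
eef_rot: [-0.074, 3.141, 0.0]
ft_force: [0.3, 0.2, -0.1]
gripper_width: 0.0101
```

Request:
apply_moves([
  [0.95,[0.5,-0.8,0.5],[0,0,0]],
  [0.95,[0.8,-1.6,0.8],[0,0,0]],
  [0.95,[0.8,-1.6,0.8],[0,0,0]],
])

```text
time: 30.05
tcp_pos: [0.4462, 0.2594, 0.0696]
eef_rot: [0.074, -3.14, 0.0]
ft_force: [0.0, -0.8, -1.2]
gripper_width: 0.01
```

Request:
apply_moves([
  [0.95,[0.5,-0.8,0.5],[0,0.1,0]],
  [0.95,[0.8,-1.6,0.8],[0,0.1,0]],
  [0.95,[0.8,-1.6,0.8],[0,0.1,0]],
])

```text
time: 30.35
tcp_pos: [0.4454, 0.2577, 0.0687]
eef_rot: [0.074, -3.139, 0.0]
ft_force: [-0.1, -0.6, -1.0]
gripper_width: 0.0099
```

Request:
apply_moves([
  [0.95,[0.5,-0.8,0.5],[0,0.1,0]],
  [0.95,[0.8,-1.6,0.8],[0,0.1,0]],
  [0.95,[0.8,-1.6,0.8],[0,0.1,0]],
])

```text
time: 30.65
tcp_pos: [0.4455, 0.2572, 0.0685]
eef_rot: [0.072, -3.139, -0.003]
ft_force: [-2.0, 11.7, 3.0]
gripper_width: 0.0098
```

```bash
python3 - <<'E' 2>/dev/null
from h import *
x,y=at("C",30,-1.2); uv("C")
plan([(x,y,71.3,92.7)])
E
```

```text
V 31.9 U -3.6
at [445.5 257.2  68.5] jaw 92.6 tilt [-0.002  0.002] F [-2.  11.7  3. ] w 9.8 t 30.6
(np.float64(448.0), np.float64(255.4), 71.3, 92.7) shift [-2.4, -1.9, -2.8] turn [0.1, -0.1, -0.1]
```

Request:
apply_moves([
  [0.95,[-1.2,0.8,0],[0.1,-0.1,0]],
  [0.95,[-2.4,1.6,0.5],[0.1,-0.1,0]],
  [0.95,[-2.4,1.6,1.5],[0.1,-0.1,0]],
  [0.95,[-2.4,1.6,2],[0.1,-0.1,0]],
])

```text
time: 31.05
tcp_pos: [0.4477, 0.2588, 0.0663]
eef_rot: [0.072, -3.14, -0.0]
ft_force: [-0.7, 0.2, -0.4]
gripper_width: 0.0101
```

Request:
apply_moves([
  [0.95,[0,0,0.7],[0,0,0]],
  [0.95,[0,0,1],[0,0,0]],
  [0.95,[0,0,1],[0,0,0]],
])

```text
time: 31.35
tcp_pos: [0.4476, 0.2587, 0.0655]
eef_rot: [0.072, -3.14, 0.0]
ft_force: [-2.2, -1.0, 6.4]
gripper_width: 0.01
```

Request:
apply_moves([
  [0.95,[0,0,0.7],[0,0,0]],
  [0.95,[0,0,1],[0,0,0]],
  [0.95,[0,0,1],[0,0,0]],
])

```text
time: 31.65
tcp_pos: [0.4477, 0.2587, 0.0653]
eef_rot: [0.072, -3.139, 0.0]
ft_force: [-5.8, -2.8, 21.9]
gripper_width: 0.01
```

Request:
apply_moves([
  [0.95,[0,0,0.7],[0,0,0]],
  [0.95,[0,0,1],[0,0,0]],
  [0.95,[0,0,1],[0,0,0]],
])

```text
time: 31.95
tcp_pos: [0.4478, 0.2587, 0.0653]
eef_rot: [0.072, -3.139, 0.001]
ft_force: [-8.7, -3.4, 25.4]
gripper_width: 0.0098
```

```bash
python3 - <<'E' 2>/dev/null
from h import *
x,y=at("C",33,-1.2); uv("C")
plan([(x,y,65,92.7)])
E
```

```text
V 33.3 U -1.3
at [447.8 258.7  65.3] jaw 92.6 tilt [-0.002 -0.   ] F [-8.7 -3.4 25.4] w 9.8 t 31.9
(np.float64(447.8), np.float64(258.4), 65, 92.7) shift [-0.0, -0.3, 0.3] turn [-0.0, -0.1, -0.1]
```

Request:
apply_moves([
  [0.75,[0,0,-0.5],[0,0,0]],
  [0.75,[0,0,-0.5],[0,0,0]],
  [0.75,[0,0,-0.5],[0,0,0]],
  [0.75,[0,0,-0.5],[0,0,0]],
])

```text
time: 32.35
tcp_pos: [0.4477, 0.2586, 0.0656]
eef_rot: [0.072, -3.139, 0.001]
ft_force: [0.4, 0.8, 0.2]
gripper_width: 0.0228
```

Request:
apply_moves([
  [0.7,[0,0,-15],[0,0,0]],
  [0.67,[0,0,-40],[0,0,0]],
  [0.67,[0,0,-75],[0,0,0]],
  [0.67,[0,0,-75],[0,0,0]],
])

```text
time: 32.75
tcp_pos: [0.45, 0.2598, 0.1453]
eef_rot: [-0.072, 3.137, 0.003]
ft_force: [0.3, 1.2, -0.6]
gripper_width: 0.0303
```

```bash
python3 - <<'E' 2>/dev/null
from h import *
plan([(570,210,130,91),(670.5,168.3,110,89.5),(670.5,168.3,44,89.5)])
E
```

```text
at [450.  259.8 145.3] jaw 92.6 tilt [0.003 0.002] F [ 0.3  1.2 -0.6] w 30.3 t 32.8
(570, 210, 130, 91) shift [-117.5, -55.3, 15.6] turn [0.1, 0.2, 1.6]
(670.5, 168.3, 110, 89.5) shift [-99.8, -43.4, 20.0] turn [0.0, 0.0, 1.5]
(670.5, 168.3, 44, 89.5) shift [0.0, 0.0, 66.0] turn [0.0, 0.0, 0.0]
```

Request:
apply_moves([
  [0.67,[-117,-55,16],[0.1,0.2,1.6]],
  [0.67,[-117,-55,16],[0.1,0.2,1.6]],
  [0.67,[-117,-55,16],[0.1,0.2,1.6]],
  [0.67,[-117,-55,16],[0.1,0.2,1.6]],
])

```text
time: 33.15
tcp_pos: [0.5726, 0.2089, 0.1298]
eef_rot: [-0.025, 3.14, 0.001]
ft_force: [0.3, 0.3, 0.0]
gripper_width: 0.0294
```

Request:
apply_moves([
  [0.67,[-100,-43,20],[0,0,1.5]],
  [0.67,[-100,-43,20],[0,0,1.5]],
  [0.67,[-100,-43,20],[0,0,1.5]],
  [0.67,[-100,-43,20],[0,0,1.5]],
])

```text
time: 33.55
tcp_pos: [0.6739, 0.1669, 0.1096]
eef_rot: [0.019, 3.141, 0.001]
ft_force: [-0.9, 0.3, -0.9]
gripper_width: 0.0304
```

```bash
python3 - <<'E' 2>/dev/null
from h import *
plan([(670.5,168.3,44,89.5)])
q=arm.read_camera("scene"); cv2.imwrite("pics/c1.png",up(q,380,500,200,330,4.5))
E
```

```text
at [673.9 166.9 109.6] jaw 89.3 tilt [0.001 0.001] F [-0.9  0.3 -0.9] w 30.4 t 33.5
(670.5, 168.3, 44, 89.5) shift [3.4, 1.4, 65.6] turn [0.0, 0.1, -0.2]
```

View pics/c1.png

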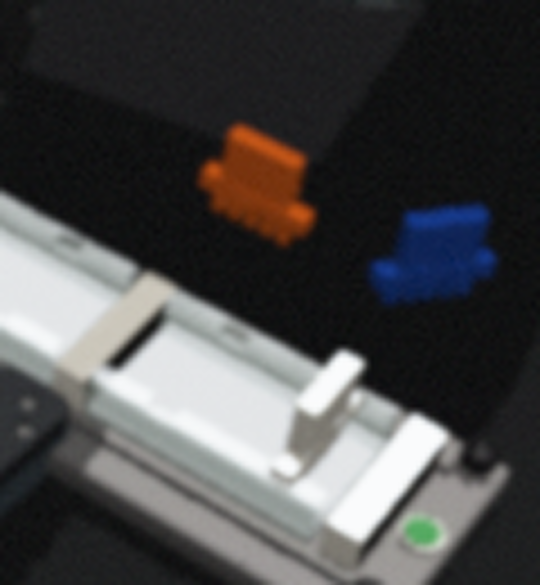

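The scene crop shows comb 1 upright and down in its notch near (325,420). Dark marks on the far rims at (237,332) and (72,240) look like the next notches, so I'll use them as starting hints.

Request:
apply_moves([
  [0.67,[3,1,30],[0,0,-0.2]],
  [0.67,[3,1,52],[0,0,-0.2]],
  [0.67,[3,1,65],[0,0,-0.2]],
  [0.67,[3,1,65],[0,0,-0.2]],
])

```text
time: 34.0
tcp_pos: [0.6676, 0.169, 0.0434]
eef_rot: [-0.011, -3.139, 0.0]
ft_force: [-0.2, -0.1, -0.3]
gripper_width: 0.0299
```

Request:
apply_moves([
  [0.95,[0,0,0],[0,0,0]],
  [0.95,[0,0,0],[0,0,0]],
  [0.95,[0,0,0],[0,0,0]],
  [0.95,[0,0,0],[0,0,0]],
])

```text
time: 34.4
tcp_pos: [0.6681, 0.1692, 0.0445]
eef_rot: [-0.011, -3.14, -0.001]
ft_force: [-3.0, 1.9, 6.7]
gripper_width: 0.0099
```

```bash
python3 - <<'E' 2>/dev/null
from h import *
q=arm.read_camera("scene")
for b,px in(("C",(432.7,273.8)),("B",(396,253.3))):
    w=atz(q,px,.047)[:2]*1e3; d=w-np.array(B[b]); print(b,w.round(1),"V",(d@v_).round(1),"U",(d@np.array([v_[1],-v_[0]])).round(1))
x,y=at("C",-42,0)
plan([(670.5,168.3,130,89.5),(560,176,140,91),(x,y,125,92.7)])
E
```

```text
C [419.  201.9] V -22.1 U -32.6
B [421.7 113.5] V 21.5 U -34.2
at [668.1 169.2  44.5] jaw 89.6 tilt [-0.001  0.   ] F [-3.6 -0.2  7.9] w 10.0 t 34.5
(670.5, 168.3, 130, 89.5) shift [-2.3, -0.8, -85.5] turn [0.0, -0.1, 0.1]
(560, 176, 140, 91) shift [110.6, 6.7, -10.0] turn [0.0, 0.0, -1.5]
(np.float64(452.6), np.float64(183.5), 125, 92.7) shift [107.3, 9.4, 15.0] turn [0.0, 0.0, -1.7]
```

Request:
apply_moves([
  [0.95,[0,0,-45],[0,0,0]],
  [0.95,[0,0,-88],[0,0,0]],
  [0.95,[0,0,-88],[0,0,0]],
])

```text
time: 34.75
tcp_pos: [0.6716, 0.1698, 0.1389]
eef_rot: [0.011, 3.135, 0.003]
ft_force: [1.5, -0.1, 0.2]
gripper_width: 0.0099
```

Request:
apply_moves([
  [0.95,[109,7,-10],[0,0,-1.5]],
  [0.95,[109,7,-10],[0,0,-1.5]],
  [0.95,[109,7,-10],[0,0,-1.5]],
  [0.95,[109,7,-10],[0,0,-1.5]],
])

```text
time: 35.15
tcp_pos: [0.5617, 0.1777, 0.1485]
eef_rot: [-0.031, 3.134, 0.003]
ft_force: [0.6, 0.3, -1.4]
gripper_width: 0.0099
```

Request:
apply_moves([
  [0.95,[109,20,20],[0,0,-1.7]],
  [0.95,[109,20,30],[0,0,-1.7]],
  [0.95,[109,20,30],[0,0,-1.7]],
  [0.95,[109,20,30],[0,0,-1.7]],
])

```text
time: 35.55
tcp_pos: [0.4516, 0.1957, 0.1169]
eef_rot: [-0.079, 3.135, 0.003]
ft_force: [0.6, 1.5, 0.1]
gripper_width: 0.0096
```

```bash
python3 - <<'E' 2>/dev/null
from h import *
x,y=at("C",-28.5,-2.7); uv("C")
plan([(x,y,85,92.7),(x,y,74.5,92.7)])
E
```

```text
V -29.8 U -0.4
at [451.6 195.7 116.9] jaw 92.9 tilt [0.006 0.002] F [0.6 1.5 0.1] w 9.6 t 35.5
(np.float64(449.2), np.float64(196.9), 85, 92.7) shift [2.5, 1.2, 31.9] turn [0.1, 0.3, 0.2]
(np.float64(449.2), np.float64(196.9), 74.5, 92.7) shift [0.0, 0.0, 10.5] turn [0.0, 0.0, 0.0]
```

Request:
apply_moves([
  [0.95,[2.5,1,15],[0.1,0.3,0.2]],
  [0.95,[2.5,1,30],[0.1,0.3,0.2]],
  [0.95,[2.5,1,40],[0.1,0.3,0.2]],
  [0.95,[2.5,1,41],[0.1,0.3,0.2]],
  [0.95,[2.5,1,41],[0.1,0.3,0.2]],
])

```text
time: 36.05
tcp_pos: [0.4499, 0.1966, 0.0756]
eef_rot: [-0.073, 3.14, -0.001]
ft_force: [0.5, 1.3, -0.6]
gripper_width: 0.01
```

Request:
apply_moves([
  [0.95,[0,0,1],[0,0,0]],
  [0.95,[0,0,1.5],[0,0,0]],
  [0.95,[0,0,1.5],[0,0,0]],
])

```text
time: 36.35
tcp_pos: [0.4501, 0.1967, 0.0744]
eef_rot: [-0.073, 3.14, -0.0]
ft_force: [0.0, -0.7, -0.4]
gripper_width: 0.0097
```

Request:
apply_moves([
  [0.95,[0,0,1],[0,0,0]],
  [0.95,[0,0,1],[0,0,0]],
])

```text
time: 36.55
tcp_pos: [0.4502, 0.1967, 0.0735]
eef_rot: [-0.073, 3.139, -0.0]
ft_force: [-0.1, -0.3, -1.0]
gripper_width: 0.01
```

Request:
apply_moves([
  [0.95,[0,0,0.8],[0,0,0]],
  [0.95,[0,0,0.8],[0,0,0]],
])

```text
time: 36.75
tcp_pos: [0.4503, 0.1968, 0.0732]
eef_rot: [-0.073, 3.139, -0.0]
ft_force: [-3.7, -1.6, 11.5]
gripper_width: 0.0101
```

```bash
python3 - <<'E' 2>/dev/null
from h import *
x,y=at("C",-28.5,-2.7); uv("C")
plan([(x,y,74.5,92.7)])
E
```

```text
V -28.7 U -1.6
at [450.3 196.8  73.2] jaw 92.7 tilt [ 0.001 -0.   ] F [-3.7 -1.6 11.5] w 10.1 t 36.8
(np.float64(449.2), np.float64(196.9), 74.5, 92.7) shift [1.1, 0.2, -1.3] turn [-0.0, 0.1, -0.0]
```

Request:
apply_moves([
  [0.95,[0.8,0.8,0.3],[0,0,0]],
  [0.95,[1,1.6,0.6],[0,0,0]],
  [0.95,[1,1.6,0.8],[0,0,0]],
])

```text
time: 37.05
tcp_pos: [0.4498, 0.1984, 0.073]
eef_rot: [-0.073, 3.138, -0.0]
ft_force: [-1.7, -2.7, 12.8]
gripper_width: 0.0099
```

Request:
apply_moves([
  [0.95,[0.5,0.8,0.5],[0,0.1,0]],
  [0.95,[0.8,1.6,0.8],[0,0.1,0]],
  [0.95,[0.8,1.6,0.8],[0,0.1,0]],
])

```text
time: 37.35
tcp_pos: [0.4494, 0.2002, 0.0725]
eef_rot: [-0.073, 3.139, 0.001]
ft_force: [-0.5, 4.2, -0.0]
gripper_width: 0.0102
```

Request:
apply_moves([
  [0.95,[0.5,0.8,0.5],[0,0.1,0]],
  [0.95,[0.8,1.6,0.8],[0,0.1,0]],
  [0.95,[0.8,1.6,0.8],[0,0.1,0]],
])

```text
time: 37.65
tcp_pos: [0.4483, 0.2018, 0.0715]
eef_rot: [0.073, -3.14, -0.0]
ft_force: [0.6, 0.0, 0.6]
gripper_width: 0.0097
```

Request:
apply_moves([
  [0.95,[0.5,0.8,0.5],[0,0.1,0]],
  [0.95,[0.8,1.6,0.8],[0,0.1,0]],
  [0.95,[0.8,1.6,0.8],[0,0.1,0]],
])

```text
time: 37.95
tcp_pos: [0.4473, 0.2034, 0.0707]
eef_rot: [0.073, -3.138, -0.0]
ft_force: [-0.5, -0.1, -0.7]
gripper_width: 0.0094
```

```bash
python3 - <<'E' 2>/dev/null
from h import *
x,y=at("C",-23,-2.7); uv("C")
plan([(x,y,66.5,92.7)])
E
```

```text
V -21.9 U -4.3
at [447.3 203.4  70.7] jaw 92.7 tilt [-0.002 -0.   ] F [-0.5 -0.1 -0.7] w 9.4 t 38.0
(np.float64(449.0), np.float64(202.4), 66.5, 92.7) shift [-1.6, -1.1, 4.2] turn [0.0, -0.1, -0.0]
```

Request:
apply_moves([
  [0.95,[-1,-1.3,0],[0,-0.1,0]],
  [0.95,[-1.6,-1.3,1.5],[0,-0.1,0]],
  [0.95,[-1.6,-1.3,3],[0,-0.1,0]],
  [0.95,[-1.6,-1.3,3.5],[0,-0.1,0]],
])

```text
time: 38.35
tcp_pos: [0.4489, 0.2021, 0.0669]
eef_rot: [0.073, -3.14, 0.0]
ft_force: [0.1, -1.1, -0.6]
gripper_width: 0.0099
```

Request:
apply_moves([
  [0.95,[0,0,0.7],[0,0,0]],
  [0.95,[0,0,1],[0,0,0]],
  [0.95,[0,0,1],[0,0,0]],
])

```text
time: 38.65
tcp_pos: [0.449, 0.2022, 0.0664]
eef_rot: [0.073, -3.14, 0.0]
ft_force: [-3.6, -1.6, 12.4]
gripper_width: 0.01
```

Request:
apply_moves([
  [0.95,[0,0,0.7],[0,0,0]],
  [0.95,[0,0,1],[0,0,0]],
  [0.95,[0,0,1],[0,0,0]],
])

```text
time: 38.95
tcp_pos: [0.449, 0.2022, 0.0662]
eef_rot: [0.074, -3.139, 0.0]
ft_force: [-8.4, -4.2, 25.3]
gripper_width: 0.0101
```

```bash
python3 - <<'E' 2>/dev/null
from h import *
uv("C")
plan([])
E
```

```text
V -23.2 U -2.6
at [449.  202.2  66.2] jaw 92.7 tilt [-0.001 -0.   ] F [-8.4 -4.2 25.3] w 10.1 t 39.0
```

Request:
apply_moves([
  [0.75,[0,0,-0.5],[0,0,0]],
  [0.75,[0,0,-0.5],[0,0,0]],
  [0.75,[0,0,-0.5],[0,0,0]],
  [0.75,[0,0,-0.5],[0,0,0]],
])

```text
time: 39.35
tcp_pos: [0.449, 0.2022, 0.0666]
eef_rot: [0.073, -3.139, 0.001]
ft_force: [0.1, -0.2, -0.1]
gripper_width: 0.0233
```

Request:
apply_moves([
  [0.7,[0,0,-15],[0,0,0]],
  [0.67,[0,0,-40],[0,0,0]],
  [0.67,[0,0,-75],[0,0,0]],
  [0.67,[0,0,-75],[0,0,0]],
])

```text
time: 39.75
tcp_pos: [0.4511, 0.203, 0.1451]
eef_rot: [-0.074, 3.137, 0.003]
ft_force: [0.3, 0.4, -1.2]
gripper_width: 0.03
```

Request:
apply_moves([
  [0.67,[-107,-42,5],[0,0,1.6]],
  [0.67,[-107,-42,5],[0,0,1.6]],
  [0.67,[-107,-42,5],[0,0,1.6]],
  [0.67,[-107,-42,5],[0,0,1.6]],
])

```text
time: 40.15
tcp_pos: [0.5615, 0.1654, 0.1397]
eef_rot: [-0.027, 3.138, 0.002]
ft_force: [0.4, -0.0, -0.1]
gripper_width: 0.0299
```

Request:
apply_moves([
  [0.67,[-107,-34,30],[0,0,1.5]],
  [0.67,[-107,-34,30],[0,0,1.5]],
  [0.67,[-107,-34,30],[0,0,1.5]],
  [0.67,[-107,-34,30],[0,0,1.5]],
])

```text
time: 40.55
tcp_pos: [0.669, 0.133, 0.1084]
eef_rot: [0.015, 3.14, 0.002]
ft_force: [-1.3, -0.6, 0.0]
gripper_width: 0.0299
```

```bash
python3 - <<'E' 2>/dev/null
from h import *
plan([(667,128,44,89.5)])
E
```

```text
at [669.  133.  108.4] jaw 89.4 tilt [0.002 0.001] F [-1.3 -0.6  0. ] w 29.9 t 40.5
(667, 128, 44, 89.5) shift [2.1, -5.1, 64.4] turn [0.1, 0.1, -0.1]
```

Request:
apply_moves([
  [0.67,[1,-5,20],[0,0,-0.1]],
  [0.67,[1,-5,45],[0,0,-0.1]],
  [0.67,[1,-5,64],[0,0,-0.1]],
  [0.67,[1,-5,64],[0,0,-0.1]],
  [0.67,[1,-5,64],[0,0,-0.1]],
])

```text
time: 41.05
tcp_pos: [0.6675, 0.1285, 0.0447]
eef_rot: [0.012, 3.141, 0.002]
ft_force: [-0.7, 0.2, 0.9]
gripper_width: 0.0302
```

Request:
apply_moves([
  [0.95,[0,0,0],[0,0,0]],
  [0.95,[0,0,0],[0,0,0]],
  [0.95,[0,0,0],[0,0,0]],
  [0.95,[0,0,0],[0,0,0]],
])

```text
time: 41.45
tcp_pos: [0.6679, 0.1287, 0.0455]
eef_rot: [0.012, 3.14, 0.002]
ft_force: [-1.7, 2.0, 7.1]
gripper_width: 0.0095
```

```bash
python3 - <<'E' 2>/dev/null
from h import *
x,y=at("B",27,0)
plan([(667,128,130,89.5),(560,125,140,91),(x,y,120,92.7)])
E
```

```text
at [667.9 128.7  45.5] jaw 89.6 tilt [0.002 0.001] F [-1.7  2.   7.1] w 9.5 t 41.5
(667, 128, 130, 89.5) shift [0.7, -0.5, -84.5] turn [0.1, 0.1, 0.1]
(560, 125, 140, 91) shift [107.0, -3.9, -10.0] turn [0.0, 0.0, -1.5]
(np.float64(455.5), np.float64(120.6), 120, 92.7) shift [104.6, -2.6, 20.0] turn [0.0, 0.0, -1.7]
```

Request:
apply_moves([
  [0.95,[0,0,-45],[0,0,0]],
  [0.95,[0,0,-85],[0,0,0]],
  [0.95,[0,0,-85],[0,0,0]],
])

```text
time: 41.75
tcp_pos: [0.6708, 0.1289, 0.1363]
eef_rot: [0.012, 3.132, 0.004]
ft_force: [1.1, -0.3, -0.3]
gripper_width: 0.0101
```

Request:
apply_moves([
  [0.95,[107,-4,-10],[0,0,-1.5]],
  [0.95,[107,-4,-10],[0,0,-1.5]],
  [0.95,[107,-4,-10],[0,0,-1.5]],
  [0.95,[107,-4,-10],[0,0,-1.5]],
])

```text
time: 42.15
tcp_pos: [0.5628, 0.1258, 0.1455]
eef_rot: [-0.03, 3.131, 0.004]
ft_force: [1.5, -0.1, -0.1]
gripper_width: 0.0098
```

Request:
apply_moves([
  [0.95,[105,-3,20],[0,0,-1.7]],
  [0.95,[105,-3,35],[0,0,-1.7]],
  [0.95,[105,-3,35],[0,0,-1.7]],
  [0.95,[105,-3,35],[0,0,-1.7]],
])

```text
time: 42.55
tcp_pos: [0.4578, 0.1208, 0.1087]
eef_rot: [-0.076, 3.132, 0.004]
ft_force: [1.3, -0.7, -0.5]
gripper_width: 0.0096
```

```bash
python3 - <<'E' 2>/dev/null
from h import *
x,y=at("B",26,1); uv("B")
plan([(x,y,76,92.7)])
E
```

```text
V 27.1 U 2.3
at [457.8 120.8 108.7] jaw 92.8 tilt [0.009 0.002] F [ 1.3 -0.7 -0.5] w 9.6 t 42.5
(np.float64(456.6), np.float64(119.6), 76, 92.7) shift [1.5, -1.2, 32.7] turn [0.1, 0.5, 0.1]
```

Request:
apply_moves([
  [0.95,[1.5,-0.7,12],[0.1,0.5,0.1]],
  [0.95,[1.5,-0.7,24],[0.1,0.5,0.1]],
  [0.95,[1.5,-0.7,31],[0.1,0.5,0.1]],
  [0.95,[1.5,-0.7,32],[0.1,0.5,0.1]],
  [0.95,[1.5,-0.7,32],[0.1,0.5,0.1]],
])

```text
time: 43.05
tcp_pos: [0.4567, 0.1201, 0.0763]
eef_rot: [0.074, -3.14, -0.0]
ft_force: [-0.8, -0.9, -1.0]
gripper_width: 0.0098
```

Request:
apply_moves([
  [0.95,[0,0,1],[0,0,0]],
  [0.95,[0,0,1.5],[0,0,0]],
  [0.95,[0,0,1.5],[0,0,0]],
])

```text
time: 43.35
tcp_pos: [0.4569, 0.1201, 0.075]
eef_rot: [0.074, -3.14, -0.0]
ft_force: [0.6, -0.5, -0.9]
gripper_width: 0.0098
```

Request:
apply_moves([
  [0.95,[0,0,0.8],[0,0,0]],
  [0.95,[0,0,0.8],[0,0,0]],
])

```text
time: 43.55
tcp_pos: [0.4571, 0.1202, 0.0745]
eef_rot: [-0.074, 3.141, 0.0]
ft_force: [-0.9, -1.2, 3.6]
gripper_width: 0.0098
```

Request:
apply_moves([
  [0.95,[0,0,0.8],[0,0,0]],
  [0.95,[0,0,0.8],[0,0,0]],
])

```text
time: 43.75
tcp_pos: [0.4572, 0.1202, 0.0742]
eef_rot: [-0.074, 3.141, 0.0]
ft_force: [-6.2, -1.3, 14.3]
gripper_width: 0.0094
```

```bash
python3 - <<'E' 2>/dev/null
from h import *
uv("B")
plan([])
E
```

```text
V 26.5 U 1.6
at [457.2 120.2  74.2] jaw 92.7 tilt [0. 0.] F [-6.2 -1.3 14.3] w 9.4 t 43.8
```

Contact is at z 74.4. Next I'll draw the comb towards the middle (−y).

Request:
apply_moves([
  [0.95,[0.8,-0.8,0.3],[0,0,0]],
  [0.95,[1,-1.6,0.6],[0,0,0]],
  [0.95,[1,-1.6,0.8],[0,0,0]],
])

```text
time: 44.05
tcp_pos: [0.4572, 0.1189, 0.0741]
eef_rot: [-0.073, 3.139, 0.001]
ft_force: [-2.0, 1.5, 13.0]
gripper_width: 0.01
```

Request:
apply_moves([
  [0.95,[0.5,-0.8,0.5],[0,0.1,0]],
  [0.95,[0.8,-1.6,0.8],[0,0.1,0]],
  [0.95,[0.8,-1.6,0.8],[0,0.1,0]],
])

```text
time: 44.35
tcp_pos: [0.4574, 0.1175, 0.0739]
eef_rot: [-0.073, 3.139, 0.002]
ft_force: [0.6, 1.3, 6.7]
gripper_width: 0.0094
```

Request:
apply_moves([
  [0.95,[0.5,-0.8,0.5],[0,0.1,0]],
  [0.95,[0.7,-1.6,0.8],[0,0.1,0]],
  [0.95,[0.7,-1.6,0.8],[0,0.1,0]],
])

```text
time: 44.65
tcp_pos: [0.4565, 0.1157, 0.0729]
eef_rot: [-0.073, 3.141, 0.002]
ft_force: [0.4, -0.2, -0.8]
gripper_width: 0.0102
```

Request:
apply_moves([
  [0.95,[0.3,-0.8,0.5],[0,0.1,0]],
  [0.95,[0.3,-1.2,0.8],[0,0.1,0]],
  [0.95,[0.3,-1.2,0.8],[0,0.1,0]],
])

```text
time: 44.95
tcp_pos: [0.4562, 0.1144, 0.072]
eef_rot: [0.073, -3.139, -0.002]
ft_force: [-0.7, -0.2, 0.5]
gripper_width: 0.01
```

```bash
python3 - <<'E' 2>/dev/null
from h import *
x,y=at("B",21.5,1); uv("B")
plan([(x,y,67.4,92.7)])
E
```

```text
V 20.8 U 0.4
at [456.2 114.4  72. ] jaw 92.7 tilt [-0.002  0.001] F [-0.7 -0.2  0.5] w 10.0 t 45.0
(np.float64(456.8), np.float64(115.1), 67.4, 92.7) shift [-0.6, 0.6, 4.6] turn [0.1, -0.1, -0.0]
```

Request:
apply_moves([
  [0.95,[-0.6,0.4,1],[0,-0.1,0]],
  [0.95,[-0.6,0.4,2.5],[0,-0.1,0]],
  [0.95,[-0.6,0.4,3.8],[0,-0.1,0]],
  [0.95,[-0.6,0.4,3.8],[0,-0.1,0]],
])

```text
time: 45.35
tcp_pos: [0.4566, 0.1148, 0.068]
eef_rot: [0.073, -3.14, -0.002]
ft_force: [-0.5, 0.3, -0.8]
gripper_width: 0.0096
```

Request:
apply_moves([
  [0.95,[0,0,0.7],[0,0,0]],
  [0.95,[0,0,1],[0,0,0]],
  [0.95,[0,0,1],[0,0,0]],
])

```text
time: 45.65
tcp_pos: [0.4567, 0.1149, 0.0674]
eef_rot: [0.073, -3.14, -0.002]
ft_force: [-4.8, -1.6, 12.8]
gripper_width: 0.0099
```

Request:
apply_moves([
  [0.95,[0,0,0.7],[0,0,0]],
  [0.95,[0,0,1],[0,0,0]],
  [0.95,[0,0,1],[0,0,0]],
])

```text
time: 45.95
tcp_pos: [0.4568, 0.1149, 0.0673]
eef_rot: [0.073, -3.14, -0.002]
ft_force: [-9.5, -1.5, 27.1]
gripper_width: 0.0097
```

```bash
python3 - <<'E' 2>/dev/null
from h import *
uv("B")
plan([])
E
```

```text
V 21.3 U 1.0
at [456.8 114.9  67.3] jaw 92.7 tilt [-0.001  0.001] F [-9.5 -1.5 27.1] w 9.7 t 46.0
```

Request:
apply_moves([
  [0.75,[0,0,-0.5],[0,0,0]],
  [0.75,[0,0,-0.5],[0,0,0]],
  [0.75,[0,0,-0.5],[0,0,0]],
  [0.75,[0,0,-0.5],[0,0,0]],
])

```text
time: 46.35
tcp_pos: [0.4568, 0.1149, 0.0677]
eef_rot: [0.073, -3.14, -0.001]
ft_force: [-0.4, 0.1, 0.2]
gripper_width: 0.023
```

Request:
apply_moves([
  [0.7,[0,0,-15],[0,0,0]],
  [0.67,[0,0,-40],[0,0,0]],
  [0.67,[0,0,-75],[0,0,0]],
  [0.67,[0,0,-75],[0,0,0]],
])

```text
time: 46.75
tcp_pos: [0.459, 0.1153, 0.1461]
eef_rot: [-0.073, 3.136, 0.003]
ft_force: [0.2, 0.4, -0.5]
gripper_width: 0.0301
```

Request:
apply_moves([
  [0.67,[-105,-18,5],[0,0,1.6]],
  [0.67,[-105,-18,5],[0,0,1.6]],
  [0.67,[-105,-18,5],[0,0,1.6]],
  [0.67,[-105,-18,5],[0,0,1.6]],
])

```text
time: 47.15
tcp_pos: [0.5653, 0.1019, 0.1405]
eef_rot: [-0.028, 3.138, 0.003]
ft_force: [-1.8, 0.4, 0.7]
gripper_width: 0.0301
```

Request:
apply_moves([
  [0.67,[-106,-15,30],[0,0,1.5]],
  [0.67,[-106,-15,30],[0,0,1.5]],
  [0.67,[-106,-15,30],[0,0,1.5]],
  [0.67,[-106,-15,30],[0,0,1.5]],
])

```text
time: 47.55
tcp_pos: [0.671, 0.0888, 0.1093]
eef_rot: [0.013, 3.14, 0.003]
ft_force: [-0.0, -0.1, 0.7]
gripper_width: 0.03
```

```bash
python3 - <<'E' 2>/dev/null
from h import *
plan([(671,88.2,44,89.5)])
q=arm.read_camera("scene"); cv2.imwrite("pics/c2.png",up(q,285,485,195,325,4)[:, :])
E
```

```text
at [671.   88.8 109.3] jaw 89.5 tilt [0.001 0.002] F [-0.  -0.1  0.7] w 30.0 t 47.5
(671, 88.2, 44, 89.5) shift [0.0, -0.7, 65.3] turn [0.1, 0.1, 0.0]
```

View pics/c2.png

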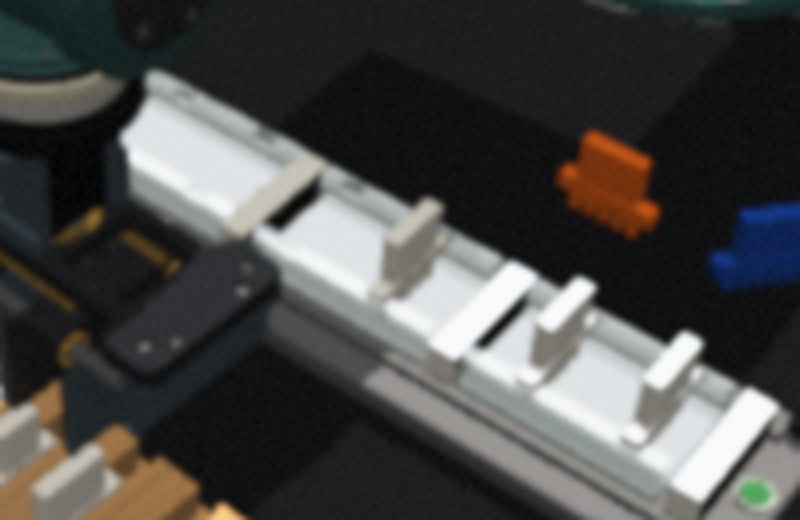

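Three combs stand upright. Notch marks show at crop (350,185), (267,135) and (187,93).

Request:
apply_moves([
  [0.67,[0,-0.7,25],[0,0,0]],
  [0.67,[-0.5,-0.7,50],[0,0,0]],
  [0.67,[-0.5,-0.7,65],[0,0,0]],
  [0.67,[-0.5,-0.7,65],[0,0,0]],
  [0.67,[-0.5,-0.7,65],[0,0,0]],
])

```text
time: 48.1
tcp_pos: [0.6702, 0.0886, 0.0455]
eef_rot: [0.012, 3.141, 0.003]
ft_force: [0.2, -0.4, 0.7]
gripper_width: 0.03
```

Request:
apply_moves([
  [0.95,[0,0,0],[0,0,0]],
  [0.95,[0,0,0],[0,0,0]],
  [0.95,[0,0,0],[0,0,0]],
  [0.95,[0,0,0],[0,0,0]],
])

```text
time: 48.5
tcp_pos: [0.6706, 0.0887, 0.0464]
eef_rot: [0.012, 3.14, 0.003]
ft_force: [-1.8, -0.6, 7.8]
gripper_width: 0.0101
```

```bash
python3 - <<'E' 2>/dev/null
from h import *
q=arm.read_camera("scene")
for b,px in(("B",(372.5,241.3)),("A",(351.8,228.8)),("A",(331.8,218.3))):
    w=atz(q,px,.047)[:2]*1e3; d=w-np.array(B[b]); print(b,"V",(d@v_).round(1),"U",(d@np.array([v_[1],-v_[0]])).round(1))
x,y=at("B",-36,0)
plan([(671,88.2,130,89.5),(565,75,140,91),(x,y,110,92.7)])
E
```

```text
B V -37.6 U -32.3
A V 35.4 U -35.7
A V -21.7 U -34.9
at [670.6  88.7  46.3] jaw 89.5 tilt [0.002 0.002] F [-1.9  0.6  7.6] w 10.0 t 48.5
(671, 88.2, 130, 89.5) shift [-0.5, -0.3, -83.7] turn [0.1, 0.1, 0.0]
(565, 75, 140, 91) shift [105.9, -14.1, -10.0] turn [0.0, 0.0, -1.5]
(np.float64(458.5), np.float64(57.6), 110, 92.7) shift [106.8, -15.5, 30.0] turn [0.0, 0.0, -1.7]
```

Request:
apply_moves([
  [0.95,[0,0,-45],[0,0,0]],
  [0.95,[0,0,-84],[0,0,0]],
  [0.95,[0,0,-84],[0,0,0]],
])

```text
time: 48.85
tcp_pos: [0.6735, 0.0888, 0.136]
eef_rot: [0.012, 3.132, 0.004]
ft_force: [1.2, -0.4, -0.8]
gripper_width: 0.0098
```

Request:
apply_moves([
  [0.95,[107,-17,-10],[0,0,-1.5]],
  [0.95,[107,-17,-10],[0,0,-1.5]],
  [0.95,[107,-17,-10],[0,0,-1.5]],
  [0.95,[107,-17,-10],[0,0,-1.5]],
])

```text
time: 49.25
tcp_pos: [0.5653, 0.0725, 0.1449]
eef_rot: [-0.028, 3.132, 0.004]
ft_force: [0.4, 0.9, 0.2]
gripper_width: 0.0101
```

Request:
apply_moves([
  [0.95,[106,-19,20],[0,0,-1.7]],
  [0.95,[106,-19,35],[0,0,-1.7]],
  [0.95,[106,-19,35],[0,0,-1.7]],
  [0.95,[106,-19,35],[0,0,-1.7]],
])

```text
time: 49.65
tcp_pos: [0.4591, 0.0515, 0.108]
eef_rot: [-0.074, 3.133, 0.004]
ft_force: [1.4, 0.7, 0.6]
gripper_width: 0.0102
```

```bash
python3 - <<'E' 2>/dev/null
from h import *
x,y=at("B",-42.5,-1); uv("B")
plan([(x,y,76.8,92.7)])
E
```

```text
V -42.2 U 0.3
at [459.1  51.5 108. ] jaw 92.7 tilt [0.008 0.002] F [1.4 0.7 0.6] w 10.2 t 49.6
(np.float64(457.8), np.float64(51.1), 76.8, 92.7) shift [1.5, -0.4, 31.2] turn [0.1, 0.4, 0.0]
```

Request:
apply_moves([
  [0.95,[1.5,0,12],[0.1,0.4,0]],
  [0.95,[1.5,0,24],[0.1,0.4,0]],
  [0.95,[1.5,0,30],[0.1,0.4,0]],
  [0.95,[1.5,0,31],[0.1,0.4,0]],
  [0.95,[1.5,0,31],[0.1,0.4,0]],
])

```text
time: 50.15
tcp_pos: [0.458, 0.0515, 0.0766]
eef_rot: [-0.075, 3.141, 0.001]
ft_force: [0.4, -0.4, -0.9]
gripper_width: 0.01
```

Request:
apply_moves([
  [0.95,[0,0,1],[0,0,0]],
  [0.95,[0,0,1.2],[0,0,0]],
  [0.95,[0,0,1.2],[0,0,0]],
])

```text
time: 50.45
tcp_pos: [0.4582, 0.0515, 0.0757]
eef_rot: [-0.075, 3.14, 0.001]
ft_force: [-0.3, -0.7, -0.3]
gripper_width: 0.0101
```

Request:
apply_moves([
  [0.95,[0,0,0.8],[0,0,0]],
  [0.95,[0,0,0.8],[0,0,0]],
])

```text
time: 50.65
tcp_pos: [0.4583, 0.0515, 0.0752]
eef_rot: [-0.075, 3.14, 0.001]
ft_force: [-2.9, -0.8, 7.8]
gripper_width: 0.01
```

Request:
apply_moves([
  [0.95,[0,0,0.8],[0,0,0]],
  [0.95,[0,0,0.8],[0,0,0]],
])

```text
time: 50.85
tcp_pos: [0.4584, 0.0516, 0.075]
eef_rot: [-0.075, 3.14, 0.001]
ft_force: [-6.5, -0.0, 16.4]
gripper_width: 0.0097
```

```bash
python3 - <<'E' 2>/dev/null
from h import *
uv("B")
plan([])
E
```

```text
V -42.1 U -0.4
at [458.4  51.6  75. ] jaw 92.7 tilt [0.001 0.   ] F [-6.5 -0.  16.4] w 9.7 t 50.9
```

Contact is at 75.2. Now I'll draw it in +y.

Request:
apply_moves([
  [0.95,[0.8,1,0.3],[0,0,0]],
  [0.95,[1,2,0.6],[0,0,0]],
  [0.95,[1,2,0.7],[0,0,0]],
])

```text
time: 51.15
tcp_pos: [0.4582, 0.0535, 0.075]
eef_rot: [-0.075, 3.138, 0.0]
ft_force: [-1.4, -2.0, 12.4]
gripper_width: 0.0097
```

Request:
apply_moves([
  [0.95,[0.5,0.8,0.5],[0,0.1,0]],
  [0.95,[0.8,1.6,0.8],[0,0.1,0]],
  [0.95,[0.8,1.6,0.8],[0,0.1,0]],
])

```text
time: 51.45
tcp_pos: [0.4582, 0.055, 0.0748]
eef_rot: [-0.075, 3.138, 0.0]
ft_force: [0.3, -1.2, 9.1]
gripper_width: 0.0102
```

Request:
apply_moves([
  [0.95,[0.5,0.8,0.5],[0,0.1,0]],
  [0.95,[0.7,1.6,0.8],[0,0.1,0]],
  [0.95,[0.7,1.6,0.8],[0,0.1,0]],
])

```text
time: 51.75
tcp_pos: [0.4574, 0.0567, 0.074]
eef_rot: [-0.075, 3.14, 0.0]
ft_force: [-0.2, 0.1, -0.2]
gripper_width: 0.01
```

Request:
apply_moves([
  [0.95,[0.3,0.8,0.5],[0,0.1,0]],
  [0.95,[0.4,1.4,0.8],[0,0.1,0]],
  [0.95,[0.4,1.4,0.8],[0,0.1,0]],
])

```text
time: 52.05
tcp_pos: [0.4568, 0.0581, 0.0731]
eef_rot: [0.075, -3.139, -0.0]
ft_force: [0.1, 0.5, 0.1]
gripper_width: 0.01
```

```bash
python3 - <<'E' 2>/dev/null
from h import *
x,y=at("B",-36,-1); uv("B")
plan([(x,y,68.2,92.7)])
E
```

```text
V -35.4 U -1.7
at [456.8  58.1  73.1] jaw 92.7 tilt [-0.001  0.   ] F [0.1 0.5 0.1] w 10.0 t 52.0
(np.float64(457.5), np.float64(57.6), 68.2, 92.7) shift [-0.7, -0.6, 4.9] turn [0.0, -0.1, 0.0]
```

Request:
apply_moves([
  [0.95,[-0.7,-0.5,1],[0,-0.1,0]],
  [0.95,[-0.7,-0.5,2.5],[0,-0.1,0]],
  [0.95,[-0.7,-0.5,4],[0,-0.1,0]],
  [0.95,[-0.7,-0.5,4.2],[0,-0.1,0]],
])

```text
time: 52.45
tcp_pos: [0.4573, 0.0576, 0.0686]
eef_rot: [-0.075, 3.141, 0.0]
ft_force: [-0.4, -0.4, -0.5]
gripper_width: 0.0099
```

Request:
apply_moves([
  [0.95,[0,0,0.7],[0,0,0]],
  [0.95,[0,0,1],[0,0,0]],
  [0.95,[0,0,1],[0,0,0]],
])

```text
time: 52.75
tcp_pos: [0.4574, 0.0576, 0.0682]
eef_rot: [0.075, -3.141, -0.0]
ft_force: [-6.8, -0.6, 17.4]
gripper_width: 0.0101
```

Request:
apply_moves([
  [0.95,[0,0,0.7],[0,0,0]],
  [0.95,[0,0,1],[0,0,0]],
  [0.95,[0,0,1],[0,0,0]],
])

```text
time: 53.05
tcp_pos: [0.4575, 0.0576, 0.0681]
eef_rot: [0.075, -3.14, 0.0]
ft_force: [-9.3, -0.3, 27.5]
gripper_width: 0.0097
```

```bash
python3 - <<'E' 2>/dev/null
from h import *
uv("B")
plan([])
E
```

```text
V -36.0 U -1.0
at [457.5  57.6  68.1] jaw 92.7 tilt [-0.001 -0.   ] F [-9.3 -0.3 27.5] w 9.7 t 53.0
```

Request:
apply_moves([
  [0.75,[0,0,-0.5],[0,0,0]],
  [0.75,[0,0,-0.5],[0,0,0]],
  [0.75,[0,0,-0.5],[0,0,0]],
  [0.75,[0,0,-0.5],[0,0,0]],
])

```text
time: 53.45
tcp_pos: [0.4574, 0.0576, 0.0685]
eef_rot: [0.075, -3.14, 0.0]
ft_force: [-0.6, 0.4, -0.9]
gripper_width: 0.0223
```

Request:
apply_moves([
  [0.7,[0,0,-15],[0,0,0]],
  [0.67,[0,0,-40],[0,0,0]],
  [0.67,[0,0,-75],[0,0,0]],
  [0.67,[0,0,-75],[0,0,0]],
])

```text
time: 53.85
tcp_pos: [0.4597, 0.0578, 0.1468]
eef_rot: [-0.075, 3.136, 0.0]
ft_force: [0.4, 0.8, -0.5]
gripper_width: 0.0303
```

Request:
apply_moves([
  [0.67,[-103,-30,5],[0,0,1.6]],
  [0.67,[-103,-30,5],[0,0,1.6]],
  [0.67,[-103,-30,5],[0,0,1.6]],
  [0.67,[-103,-30,5],[0,0,1.6]],
])

```text
time: 54.25
tcp_pos: [0.5646, 0.0325, 0.1413]
eef_rot: [-0.03, 3.138, 0.001]
ft_force: [0.1, -0.6, -0.2]
gripper_width: 0.0301
```

Request:
apply_moves([
  [0.67,[-105,-25,25],[0,0,1.5]],
  [0.67,[-105,-25,25],[0,0,1.5]],
  [0.67,[-105,-25,25],[0,0,1.5]],
  [0.67,[-105,-25,25],[0,0,1.5]],
])

```text
time: 54.65
tcp_pos: [0.6695, 0.0095, 0.1153]
eef_rot: [0.011, 3.14, 0.001]
ft_force: [-0.8, 0.3, -0.2]
gripper_width: 0.0302
```

```bash
python3 - <<'E' 2>/dev/null
from h import *
plan([(670.5,8.3,45,89.5)])
E
```

```text
at [669.5   9.5 115.3] jaw 89.6 tilt [0.002 0.   ] F [-0.8  0.3 -0.2] w 30.2 t 54.6
(670.5, 8.3, 45, 89.5) shift [-0.9, -1.3, 70.3] turn [0.0, 0.1, 0.1]
```

Request:
apply_moves([
  [0.67,[-1,-1.3,25],[0,0,0]],
  [0.67,[-1.5,-1.3,50],[0,0,0]],
  [0.67,[-1.5,-1.3,70],[0,0,0]],
  [0.67,[-1.5,-1.3,70],[0,0,0]],
  [0.67,[-1.5,-1.3,70],[0,0,0]],
])

```text
time: 55.15
tcp_pos: [0.6705, 0.0085, 0.0456]
eef_rot: [0.01, 3.14, 0.001]
ft_force: [0.2, -0.6, 0.3]
gripper_width: 0.0303
```

Request:
apply_moves([
  [0.95,[0,0,0],[0,0,0]],
  [0.95,[0,0,0],[0,0,0]],
  [0.95,[0,0,0],[0,0,0]],
  [0.95,[0,0,0],[0,0,0]],
])

```text
time: 55.55
tcp_pos: [0.671, 0.0085, 0.0466]
eef_rot: [0.011, 3.139, 0.001]
ft_force: [-0.6, 0.9, 7.2]
gripper_width: 0.01
```

Request:
apply_moves([
  [0.95,[0,0,-45],[0,0,0]],
  [0.95,[0,0,-84],[0,0,0]],
  [0.95,[0,0,-84],[0,0,0]],
])

```text
time: 55.85
tcp_pos: [0.6738, 0.0084, 0.1362]
eef_rot: [0.011, 3.132, 0.0]
ft_force: [1.3, 0.9, 0.1]
gripper_width: 0.01
```

Request:
apply_moves([
  [0.95,[106,-4,-10],[0,0,-1.5]],
  [0.95,[106,-4,-10],[0,0,-1.5]],
  [0.95,[106,-4,-10],[0,0,-1.5]],
  [0.95,[106,-4,-10],[0,0,-1.5]],
])

```text
time: 56.25
tcp_pos: [0.5669, 0.0051, 0.1452]
eef_rot: [-0.03, 3.131, 0.0]
ft_force: [0.2, 0.0, 0.4]
gripper_width: 0.0099
```

Request:
apply_moves([
  [0.95,[105,-1,20],[0,0,-1.7]],
  [0.95,[105,-1,35],[0,0,-1.7]],
  [0.95,[105,-1,35],[0,0,-1.7]],
  [0.95,[105,-1,35],[0,0,-1.7]],
])

```text
time: 56.65
tcp_pos: [0.4618, 0.0021, 0.1085]
eef_rot: [-0.076, 3.132, 0.0]
ft_force: [1.0, 0.3, 0.5]
gripper_width: 0.0097
```

```bash
python3 - <<'E' 2>/dev/null
from h import *
x,y=at("A",41,0); uv("A")
plan([(x,y,76.8,92.7)])
E
```

```text
V 40.4 U 0.7
at [461.8   2.1 108.5] jaw 92.8 tilt [0.009 0.   ] F [1.  0.3 0.5] w 9.7 t 56.6
(np.float64(461.1), np.float64(2.7), 76.8, 92.7) shift [0.9, 0.7, 31.7] turn [-0.0, 0.5, 0.1]
```

Request:
apply_moves([
  [0.95,[1,0.7,12],[0,0.5,0.1]],
  [0.95,[1,0.7,24],[0,0.5,0.1]],
  [0.95,[1,0.7,30],[0,0.5,0.1]],
  [0.95,[1,0.7,31.5],[0,0.5,0.1]],
  [0.95,[1,0.7,31.5],[0,0.5,0.1]],
])

```text
time: 57.15
tcp_pos: [0.4619, 0.0027, 0.0764]
eef_rot: [0.074, -3.139, 0.0]
ft_force: [-7.7, -1.4, 16.3]
gripper_width: 0.0101
```

Request:
apply_moves([
  [0.95,[0,0,1],[0,0,0]],
  [0.95,[0,0,1.2],[0,0,0]],
  [0.95,[0,0,1.2],[0,0,0]],
])

```text
time: 57.45
tcp_pos: [0.4626, 0.0027, 0.075]
eef_rot: [0.074, -3.138, 0.0]
ft_force: [-11.1, -1.4, 23.6]
gripper_width: 0.0101
```

Request:
apply_moves([
  [0.95,[0,0,0.8],[0,0,0]],
  [0.95,[0,0,0.8],[0,0,0]],
])

```text
time: 57.65
tcp_pos: [0.465, 0.0021, 0.0738]
eef_rot: [0.075, -3.14, 0.002]
ft_force: [7.2, -13.7, -4.2]
gripper_width: 0.01
```

Request:
apply_moves([
  [0.95,[0,0,0.8],[0,0,0]],
  [0.95,[0,0,0.8],[0,0,0]],
])

```text
time: 57.85
tcp_pos: [0.4664, 0.0013, 0.0721]
eef_rot: [0.076, -3.141, 0.004]
ft_force: [0.5, -15.9, -3.0]
gripper_width: 0.0101
```

```bash
python3 - <<'E' 2>/dev/null
from h import *
uv("A")
plan([])
E
```

```text
V 39.4 U 5.3
at [466.4   1.3  72.1] jaw 92.8 tilt [-0.    -0.003] F [  0.5 -15.9  -3. ] w 10.1 t 57.9
```

Request:
apply_moves([
  [0.95,[0,0,-5],[0,0,0]],
  [0.95,[0,0,-12],[0,0,0]],
  [0.95,[0,0,-20],[0,0,0]],
  [0.95,[4,0,-20],[0,0,0]],
])

```text
time: 58.25
tcp_pos: [0.464, 0.0012, 0.0929]
eef_rot: [-0.076, 3.139, -0.004]
ft_force: [-0.4, 0.7, -0.2]
gripper_width: 0.01
```

```bash
python3 - <<'E' 2>/dev/null
from h import *
uv("A"); plan([])
q=arm.read_camera("scene"); cv2.imwrite("pics/c3.png",up(q,265,445,175,305,4.2)[:, :])
E
```

```text
V 39.4 U 2.8
at [464.    1.2  92.9] jaw 92.8 tilt [ 0.002 -0.003] F [-0.4  0.7 -0.2] w 10.0 t 58.2
```

View pics/c3.png

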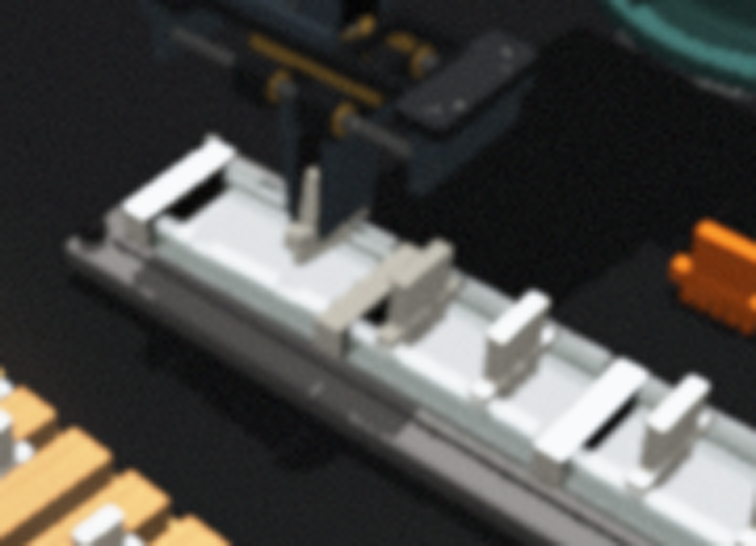

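```bash
python3 - <<'E' 2>/dev/null
from h import *
q=arm.read_camera("scene"); cv2.imwrite("pics/c4.png",up(q,320,380,205,250,12))
E
```

```text
(no output)
```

View pics/c4.png

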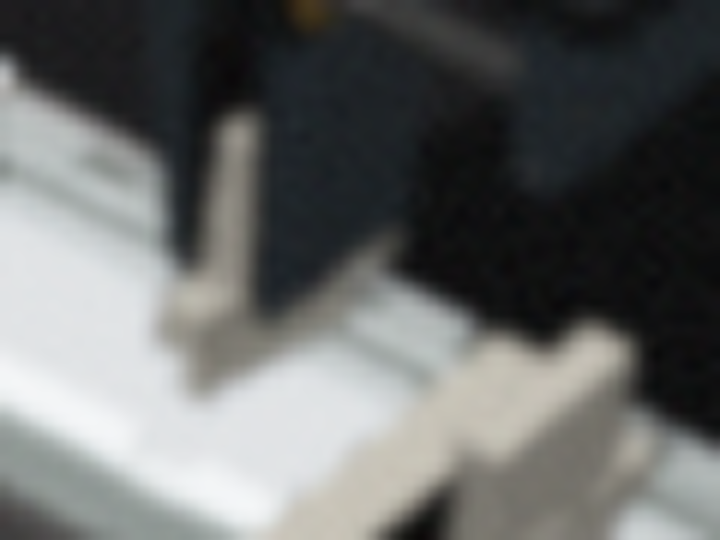

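The close crop shows the held comb leaning in the grip: its bar's far (−x) end has turned downwards, probably because one end dipped into the notch first. I'll level it by pressing it on the plain rims nearer the tray's end.

Request:
apply_moves([
  [0.95,[2.8,4,0],[0.2,0.1,-0.1]],
  [0.95,[2.8,6.6,3],[0.2,0.1,-0.1]],
  [0.95,[2.8,6.6,8],[0.2,0.1,-0.1]],
  [0.95,[2.8,6.6,10],[0.2,0.1,-0.1]],
  [0.95,[2.8,6.6,10],[0.2,0.1,-0.1]],
])

```text
time: 58.85
tcp_pos: [0.4589, 0.0076, 0.0815]
eef_rot: [0.079, -3.138, 0.01]
ft_force: [-1.1, -0.4, -1.3]
gripper_width: 0.0097
```

Request:
apply_moves([
  [0.95,[0,0,1],[0,0,0]],
  [0.95,[0,0,2],[0,0,0]],
  [0.95,[0,0,2],[0,0,0]],
])

```text
time: 59.15
tcp_pos: [0.4589, 0.0076, 0.0794]
eef_rot: [0.079, -3.138, 0.01]
ft_force: [-0.3, 1.1, -0.3]
gripper_width: 0.0102
```

Request:
apply_moves([
  [0.95,[0,0,1],[0,0,0]],
  [0.95,[0,0,2],[0,0,0]],
  [0.95,[0,0,2],[0,0,0]],
])

```text
time: 59.45
tcp_pos: [0.4588, 0.0076, 0.0773]
eef_rot: [0.079, -3.138, 0.01]
ft_force: [-0.3, -1.3, -0.1]
gripper_width: 0.0094
```

```bash
python3 - <<'E' 2>/dev/null
from h import *
uv("A"); plan([])
E
```

```text
V 46.0 U -2.0
at [458.8   7.6  77.3] jaw 92.9 tilt [-0.002 -0.006] F [-0.3 -1.3 -0.1] w 9.4 t 59.5
```

Request:
apply_moves([
  [0.95,[-1.5,0,0.6],[-0.35,-0.1,-0.2]],
  [0.95,[-1.5,0,1.2],[-0.35,-0.1,-0.2]],
  [0.95,[-1.5,0,1.2],[-0.35,-0.1,-0.2]],
])

```text
time: 59.75
tcp_pos: [0.4604, 0.0076, 0.0761]
eef_rot: [0.084, -3.139, -0.0]
ft_force: [0.2, -0.3, -0.3]
gripper_width: 0.01
```

Request:
apply_moves([
  [0.95,[0,0,0.7],[0,0,0]],
  [0.95,[0,0,0.8],[0,0,0]],
  [0.95,[0,0,0.8],[0,0,0]],
])

```text
time: 60.05
tcp_pos: [0.4603, 0.0076, 0.0752]
eef_rot: [0.084, -3.139, -0.0]
ft_force: [-0.1, -0.5, -0.2]
gripper_width: 0.0096
```

Request:
apply_moves([
  [0.95,[0,0,0.7],[0,0,0]],
  [0.95,[0,0,0.8],[0,0,0]],
  [0.95,[0,0,0.8],[0,0,0]],
])

```text
time: 60.35
tcp_pos: [0.4603, 0.0076, 0.0745]
eef_rot: [0.084, -3.139, -0.0]
ft_force: [-0.9, 0.3, 2.4]
gripper_width: 0.0101
```

```bash
python3 - <<'E' 2>/dev/null
from h import *
uv("A"); plan([])
E
```

```text
V 46.0 U -0.5
at [460.3   7.6  74.5] jaw 93.1 tilt [-0.001  0.   ] F [-0.9  0.3  2.4] w 10.1 t 60.4
```

Request:
apply_moves([
  [0.95,[0,0,0.8],[0,0,0.4]],
  [0.95,[0,0,0.8],[0,0,0.4]],
  [0.95,[0,0,0.8],[0,0,0.4]],
])

```text
time: 60.65
tcp_pos: [0.4605, 0.0075, 0.074]
eef_rot: [0.073, -3.14, 0.0]
ft_force: [-2.4, -0.8, 9.9]
gripper_width: 0.0097
```

Request:
apply_moves([
  [0.95,[0.2,0,0.8],[0,0,0]],
  [0.95,[0.3,0,1.2],[0,0,0]],
  [0.95,[0.3,0,1.2],[0,0,0]],
])

```text
time: 60.95
tcp_pos: [0.4609, 0.0075, 0.0734]
eef_rot: [0.073, -3.141, 0.0]
ft_force: [-1.4, -0.2, 14.2]
gripper_width: 0.0098
```

Request:
apply_moves([
  [0.95,[0.2,0,0.8],[0,0,0]],
  [0.95,[0.3,0,1.2],[0,0,0]],
  [0.95,[0.3,0,1.2],[0,0,0]],
])

```text
time: 61.25
tcp_pos: [0.4614, 0.0075, 0.0728]
eef_rot: [-0.072, 3.14, -0.0]
ft_force: [-1.2, 0.1, 13.4]
gripper_width: 0.0099
```

```bash
python3 - <<'E' 2>/dev/null
from h import *
uv("A"); plan([])
q=arm.read_camera("scene"); cv2.imwrite("pics/c5.png",up(q,320,380,205,250,12))
E
```

```text
V 45.8 U 0.5
at [461.4   7.5  72.8] jaw 92.6 tilt [ 0.001 -0.   ] F [-1.2  0.1 13.4] w 9.9 t 61.2
```

View pics/c5.png

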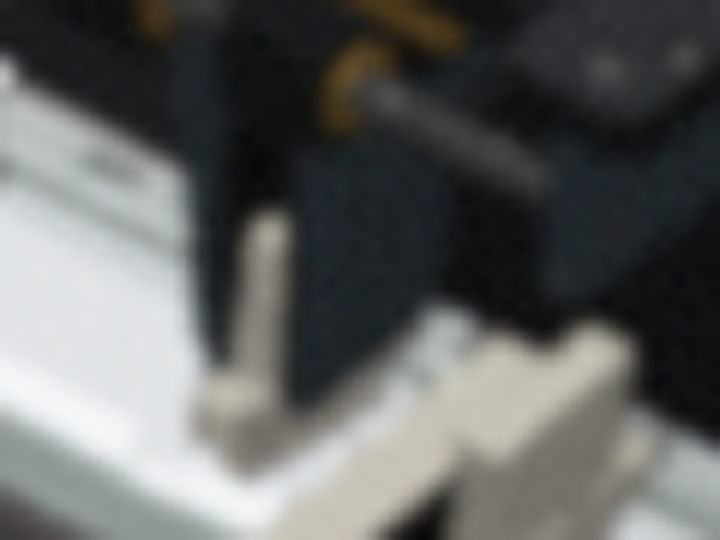

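Request:
apply_moves([
  [0.95,[0.2,0,0.8],[0,0,0]],
  [0.95,[0.5,0,1.5],[0,0,0]],
  [0.95,[0.5,0,1.5],[0,0,0]],
])

```text
time: 61.6
tcp_pos: [0.462, 0.0074, 0.0721]
eef_rot: [-0.072, 3.138, -0.0]
ft_force: [0.1, 0.9, 13.3]
gripper_width: 0.0101
```

Request:
apply_moves([
  [0.95,[0.2,0,0.8],[0,0,0]],
  [0.95,[0.5,0,1.5],[0,0,0]],
  [0.95,[0.5,0,1.5],[0,0,0]],
])

```text
time: 61.9
tcp_pos: [0.4626, 0.0074, 0.0713]
eef_rot: [-0.071, 3.136, -0.0]
ft_force: [-0.4, 1.9, 13.4]
gripper_width: 0.0099
```

Request:
apply_moves([
  [0.95,[0.2,0,0.8],[0,0,0]],
  [0.95,[0.5,0,1.5],[0,0,0]],
  [0.95,[0.5,0,1.5],[0,0,0]],
])

```text
time: 62.2
tcp_pos: [0.4632, 0.0075, 0.0706]
eef_rot: [-0.071, 3.134, -0.0]
ft_force: [0.3, 0.8, 13.6]
gripper_width: 0.0097
```

```bash
python3 - <<'E' 2>/dev/null
from h import *
uv("A"); plan([])
q=arm.read_camera("scene"); T=np.linalg.inv(q["cam_to_world"])
for w in((.49,.007,.05),(.49,.007,.09)):
    c=T@np.array([*w,1]); print(np.round(np.array([q["cx"]+f(q)*c[0]/c[2]-320,q["cy"]+f(q)*c[1]/c[2]-205])*12,1))
E
```

```text
V 45.7 U 2.3
at [463.2   7.5  70.6] jaw 92.6 tilt [ 0.007 -0.   ] F [ 0.3  0.8 13.6] w 9.7 t 62.2
[191.9 477.7]
[193.5 307.1]
```

Request:
apply_moves([
  [0.95,[1,0,0.5],[0,0.4,0]],
  [0.95,[1.5,0,1.2],[0,0.4,0]],
  [0.95,[1.5,0,1.2],[0,0.4,0]],
])

```text
time: 62.55
tcp_pos: [0.4633, 0.0074, 0.0703]
eef_rot: [-0.07, 3.138, -0.001]
ft_force: [1.2, 1.4, 13.6]
gripper_width: 0.01
```

Request:
apply_moves([
  [0.95,[0.5,0,0.8],[0,0.1,0]],
  [0.95,[0.7,0,1.2],[0,0.1,0]],
  [0.95,[0.7,0,1.2],[0,0.1,0]],
])

```text
time: 62.85
tcp_pos: [0.4637, 0.0074, 0.0699]
eef_rot: [-0.07, 3.138, -0.001]
ft_force: [0.7, 1.3, 13.4]
gripper_width: 0.0099
```

Request:
apply_moves([
  [0.95,[0.5,0,0.8],[0,0.1,0]],
  [0.95,[0.7,0,1],[0,0.1,0]],
  [0.95,[0.7,0,1],[0,0.1,0]],
])

```text
time: 63.15
tcp_pos: [0.4639, 0.0075, 0.0696]
eef_rot: [-0.069, 3.139, -0.001]
ft_force: [-0.8, 0.7, 14.4]
gripper_width: 0.0097
```

```bash
python3 - <<'E' 2>/dev/null
from h import *
uv("A"); plan([])
q=arm.read_camera("scene"); cv2.imwrite("pics/c6.png",up(q,320,380,205,250,12))
E
```

```text
V 45.7 U 3.1
at [463.9   7.5  69.6] jaw 92.5 tilt [ 0.002 -0.   ] F [-0.8  0.7 14.4] w 9.7 t 63.1
```

View pics/c6.png

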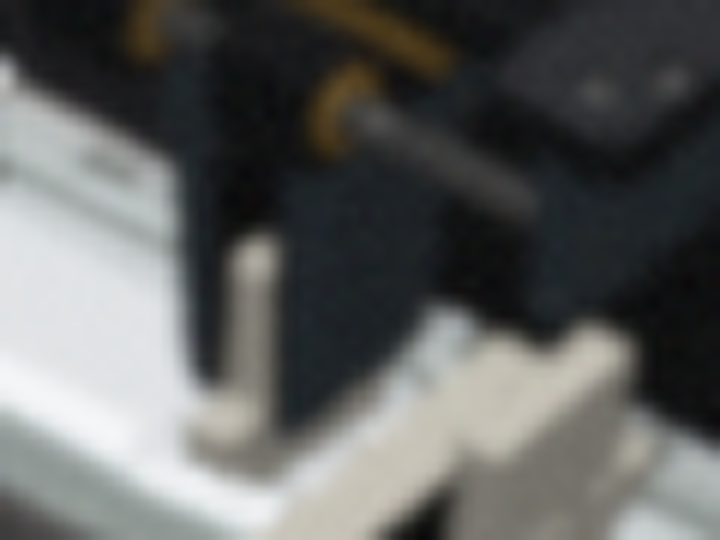

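Request:
apply_moves([
  [0.95,[0.3,0,1],[0,0.1,0]],
  [0.95,[0.5,0,1.8],[0,0.1,0]],
  [0.95,[0.5,0,1.8],[0,0.1,0]],
])

```text
time: 63.5
tcp_pos: [0.4646, 0.0075, 0.0685]
eef_rot: [-0.069, 3.138, -0.001]
ft_force: [1.1, 1.4, 14.7]
gripper_width: 0.01
```

Request:
apply_moves([
  [0.95,[0.3,0,1],[0,0.1,0]],
  [0.95,[0.5,0,1.8],[0,0.1,0]],
  [0.95,[0.5,0,1.8],[0,0.1,0]],
])

```text
time: 63.8
tcp_pos: [0.4653, 0.0075, 0.0675]
eef_rot: [-0.068, 3.138, -0.001]
ft_force: [0.7, 0.6, 13.2]
gripper_width: 0.0099
```

Request:
apply_moves([
  [0.95,[0.3,0,1],[0,0.1,0]],
  [0.95,[0.5,0,1.5],[0,0.1,0]],
  [0.95,[0.5,0,1.5],[0,0.1,0]],
])

```text
time: 64.1
tcp_pos: [0.4659, 0.0075, 0.0667]
eef_rot: [-0.068, 3.138, -0.001]
ft_force: [-0.0, 0.8, 12.7]
gripper_width: 0.0099
```

```bash
python3 - <<'E' 2>/dev/null
from h import *
uv("A"); plan([])
E
```

```text
V 45.6 U 5.1
at [465.9   7.5  66.7] jaw 92.5 tilt [ 0.003 -0.   ] F [-0.   0.8 12.7] w 9.9 t 64.1
```

Request:
apply_moves([
  [0.95,[0,0,-5],[0,0.2,0]],
  [0.95,[0,0,-15],[0,0.2,0]],
  [0.95,[4,0,-35],[0,0.2,0]],
  [0.95,[4,0,-45],[0,0.2,0]],
  [0.95,[4,0,-45],[0,0.2,0]],
])

```text
time: 64.6
tcp_pos: [0.4627, 0.0073, 0.1131]
eef_rot: [-0.067, 3.139, -0.001]
ft_force: [-0.3, -0.1, -0.4]
gripper_width: 0.0098
```

```bash
python3 - <<'E' 2>/dev/null
from h import *
uv("A"); plan([])
q=arm.read_camera("scene"); cv2.imwrite("pics/c7.png",up(q,275,395,155,245,6))
C=cloud(q); a=np.array(B["A"]); D=C[...,:2]*1e3-a; V=D@v_; U=D@np.array([v_[1],-v_[0]]); Z=C[...,2]*1e3
for lo,hi in((-50,-30),(-30,-15),(0,25)):
    m=(Z>46)&(Z<56)&(V>lo)&(V<hi)&(q["depth"]>0)&(abs(U)<45); h,e=np.histogram(U[m],np.arange(-45,46,3)); print(lo,dict(zip(e[:-1],h)))
E
```

```text
V 45.6 U 1.9
at [462.7   7.3 113.1] jaw 92.5 tilt [ 0.002 -0.001] F [-0.3 -0.1 -0.4] w 9.8 t 64.6
-50 {np.int64(-45): np.int64(0), np.int64(-42): np.int64(0), np.int64(-39): np.int64(0), np.int64(-36): np.int64(0), np.int64(-33): np.int64(8), np.int64(-30): np.int64(6), np.int64(-27): np.int64(11), np.int64(-24): np.int64(8), np.int64(-21): np.int64(0), np.int64(-18): np.int64(0), np.int64(-15): np.int64(0), np.int64(-12): np.int64(0), np.int64(-9): np.int64(0), np.int64(-6): np.int64(0), np.int64(-3): np.int64(0), np.int64(0): np.int64(0), np.int64(3): np.int64(0), np.int64(6): np.int64(0), np.int64(9): np.int64(0), np.int64(12): np.int64(0), np.int64(15): np.int64(0), np.int64(18): np.int64(0), np.int64(21): np.int64(0), np.int64(24): np.int64(3), np.int64(27): np.int64(8), np.int64(30): np.int64(7), np.int64(33): np.int64(15), np.int64(36): np.int64(3), np.int64(39): np.int64(0), np.int64(42): np.int64(0)}
-30 {np.int64(-45): np.int64(0), np.int64(-42): np.int64(0), np.int64(-39): np.int64(0), np.int64(-36): np.int64(2), np.int64(-33): np.int64(5), np.int64(-30): np.int64(4), np.i
[... 770 characters left out ...]
-33): np.int64(1), np.int64(-30): np.int64(1), np.int64(-27): np.int64(2), np.int64(-24): np.int64(0), np.int64(-21): np.int64(0), np.int64(-18): np.int64(0), np.int64(-15): np.int64(0), np.int64(-12): np.int64(0), np.int64(-9): np.int64(0), np.int64(-6): np.int64(0), np.int64(-3): np.int64(0), np.int64(0): np.int64(0), np.int64(3): np.int64(0), np.int64(6): np.int64(0), np.int64(9): np.int64(0), np.int64(12): np.int64(0), np.int64(15): np.int64(0), np.int64(18): np.int64(0), np.int64(21): np.int64(2), np.int64(24): np.int64(10), np.int64(27): np.int64(12), np.int64(30): np.int64(12), np.int64(33): np.int64(11), np.int64(36): np.int64(0), np.int64(39): np.int64(0), np.int64(42): np.int64(0)}
```

View pics/c7.png

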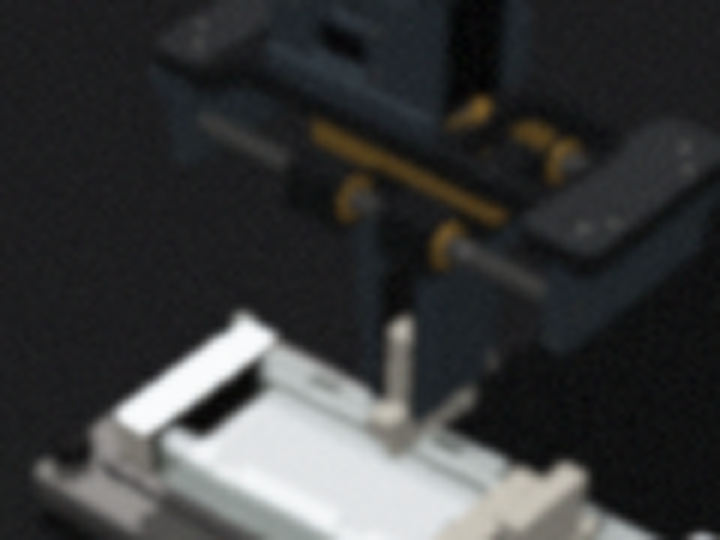

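```bash
cat >> h.py <<'E'
def combtilt(b):
    q=arm.read_camera("scene"); C=cloud(q); st=arm.get_state(); t=np.array(st["tcp_pos"])*1e3
    D=C[...,:2]*1e3-t[:2]; V=D@v_; U=D@np.array([v_[1],-v_[0]]); Z=C[...,2]*1e3-t[2]
    fr=q["frame"].astype(int); m=(abs(V)<14)&(abs(U)<45)&(Z>-42)&(Z<30)&(q["depth"]>0)&(fr.min(-1)>85)&(np.ptp(fr,-1)<60)
    for u in np.arange(-36,40,4):
        k=m&(U>=u)&(U<u+4)
        if k.sum()>1: print(u+2,"n",k.sum(),"Z",np.round(np.percentile(Z[k],[0,50,100]),1),"V",np.round(V[k].mean(),1))
E
python3 - <<'E' 2>/dev/null
from h import *
combtilt("A")
E
```

```text
-14 n 3 Z [-25.7 -23.4 -22. ] V 2.8
-10 n 2 Z [-27.8 -26.  -24.1] V 1.4
-6 n 3 Z [-27.6 -24.9 -23.3] V 3.3
-2 n 3 Z [-26.2 -25.8 -23.9] V 2.5
2 n 2 Z [-25.5 -22.9 -20.3] V 3.1
6 n 5 Z [-26.8 -21.6  25.2] V 0.8
10 n 8 Z [-25.1 -19.9  25.4] V 2.2
14 n 47 Z [-23.8   8.   26.1] V 0.0
18 n 18 Z [-26.   -8.7  13.6] V 2.2
22 n 13 Z [-13.9  -6.8  -4.6] V 1.5
26 n 12 Z [-13.8  -8.1  -3.6] V 1.8
```

The depth data show the comb slid up about 8 mm and turned about 5° in the grip. I'll drop it back into its own empty slot to square it, then regrasp it.

```bash
python3 - <<'E' 2>/dev/null
from h import *
plan([(490,8,140,92),(580,8.5,140,90.5),(672,8.5,110,89.5),(672,8.5,60,89.5),(672,8.5,43.5,89.5)])
E
```

```text
at [461.9   7.4 111.7] jaw 92.5 tilt [ 0.    -0.001] F [-0.1 -0.5 -1.3] w 9.7 t 64.7
(490, 8, 140, 92) shift [-28.1, -0.6, -28.3] turn [-0.0, -0.0, 0.5]
(580, 8.5, 140, 90.5) shift [-90.0, -2.6, 0.0] turn [0.0, 0.0, 1.5]
(672, 8.5, 110, 89.5) shift [-92.0, -0.8, 30.0] turn [0.0, 0.0, 1.0]
(672, 8.5, 60, 89.5) shift [0.0, 0.0, 50.0] turn [0.0, 0.0, 0.0]
(672, 8.5, 43.5, 89.5) shift [0.0, 0.0, 16.5] turn [0.0, 0.0, 0.0]
```

Request:
apply_moves([
  [0.95,[-28,-0.6,-28],[0,0,0.5]],
  [0.95,[-28,-0.6,-28],[0,0,0.5]],
  [0.95,[-28,-0.6,-28],[0,0,0.5]],
])

```text
time: 65.0
tcp_pos: [0.49, 0.008, 0.1392]
eef_rot: [0.054, -3.141, 0.001]
ft_force: [-0.5, 0.4, -0.7]
gripper_width: 0.0099
```

Request:
apply_moves([
  [0.95,[-90,-2.6,0],[0,0,1.5]],
  [0.95,[-90,-2.6,0],[0,0,1.5]],
  [0.95,[-90,-2.6,0],[0,0,1.5]],
  [0.95,[-90,-2.6,0],[0,0,1.5]],
])

```text
time: 65.4
tcp_pos: [0.5787, 0.0085, 0.1374]
eef_rot: [0.013, -3.139, 0.001]
ft_force: [0.1, 0.7, -0.2]
gripper_width: 0.01
```

Request:
apply_moves([
  [0.95,[-92,-0.8,30],[0,0,1]],
  [0.95,[-92,-0.8,30],[0,0,1]],
  [0.95,[-92,-0.8,30],[0,0,1]],
  [0.95,[-92,-0.8,30],[0,0,1]],
])

```text
time: 65.8
tcp_pos: [0.6688, 0.0084, 0.1055]
eef_rot: [-0.014, -3.135, 0.001]
ft_force: [-0.9, -0.5, -0.4]
gripper_width: 0.0098
```

```bash
python3 - <<'E' 2>/dev/null
from h import *
plan([(672,8.5,66,89.5),(672,8.5,43.5,89.5)])
E
```

```text
at [668.8   8.4 105.5] jaw 89.5 tilt [-0.006 -0.   ] F [-0.9 -0.5 -0.4] w 9.8 t 65.8
(672, 8.5, 66, 89.5) shift [-3.5, 0.1, 39.5] turn [-0.0, -0.4, -0.0]
(672, 8.5, 43.5, 89.5) shift [0.0, 0.0, 22.5] turn [0.0, 0.0, 0.0]
```

Request:
apply_moves([
  [0.95,[-3.5,0,20],[0,-0.4,0]],
  [0.95,[-3.5,0,35],[0,-0.4,0]],
  [0.95,[-3.5,0,39],[0,-0.4,0]],
  [0.95,[-3.5,0,39],[0,-0.4,0]],
])

```text
time: 66.2
tcp_pos: [0.6709, 0.0084, 0.0661]
eef_rot: [-0.014, -3.141, 0.001]
ft_force: [-0.1, -0.4, -0.2]
gripper_width: 0.0102
```

Request:
apply_moves([
  [0.95,[0,0,5],[0,0,0]],
  [0.95,[0,0,9],[0,0,0]],
  [0.95,[0,0,9],[0,0,0]],
])

```text
time: 66.5
tcp_pos: [0.6706, 0.0084, 0.0568]
eef_rot: [-0.014, -3.14, 0.001]
ft_force: [-0.2, 0.1, 0.6]
gripper_width: 0.0099
```

Request:
apply_moves([
  [0.95,[0,0,4],[0,0,0]],
  [0.95,[0,0,6],[0,0,0]],
  [0.95,[0,0,6],[0,0,0]],
])

```text
time: 66.8
tcp_pos: [0.6704, 0.0084, 0.0505]
eef_rot: [-0.014, -3.14, 0.001]
ft_force: [-0.6, 0.0, -0.7]
gripper_width: 0.0098
```

```bash
python3 - <<'E' 2>/dev/null
from h import *
plan([(672,8.5,45,89.5)])
E
```

```text
at [670.4   8.4  50.5] jaw 89.5 tilt [-0.002 -0.   ] F [-0.6  0.  -0.7] w 9.8 t 66.8
(672, 8.5, 45, 89.5) shift [-1.6, 0.1, 5.5] turn [-0.0, -0.1, -0.0]
```

Request:
apply_moves([
  [0.95,[0,0,3],[0,0,0]],
  [0.95,[0,0,6],[0,0,0]],
  [0.95,[0,0,6],[0,0,0]],
])

```text
time: 67.1
tcp_pos: [0.6701, 0.0084, 0.0439]
eef_rot: [-0.014, -3.139, 0.001]
ft_force: [0.1, -0.7, -0.5]
gripper_width: 0.0101
```

Request:
apply_moves([
  [0.67,[0,0,0],[0,0,0]],
  [0.67,[0,0,0],[0,0,0]],
  [0.67,[0,0,0],[0,0,0]],
  [0.67,[0,0,0],[0,0,0]],
  [0.67,[1,0,0],[0,0,0]],
])

```text
time: 67.6
tcp_pos: [0.6692, 0.0084, 0.044]
eef_rot: [-0.014, -3.139, 0.001]
ft_force: [0.1, 0.2, 0.2]
gripper_width: 0.0299
```

Request:
apply_moves([
  [0.95,[0,0,0],[0,0,0]],
  [0.95,[0,0,0],[0,0,0]],
  [0.95,[0,0,0],[0,0,0]],
  [0.95,[0,0,0],[0,0,0]],
  [0.95,[0,0,0],[0,0,0]],
], grip_force=40)

```text
time: 68.1
tcp_pos: [0.6692, 0.0084, 0.044]
eef_rot: [-0.014, -3.139, 0.001]
ft_force: [-0.3, -0.4, 0.8]
gripper_width: 0.0098
```

Request:
apply_moves([
  [0.95,[0,0,-30],[0,0,0]],
  [0.95,[0,0,-65],[0,0,0]],
  [0.95,[0,0,-85],[0,0,0]],
  [0.95,[0,0,-85],[0,0,0]],
])

```text
time: 68.5
tcp_pos: [0.6712, 0.0084, 0.1322]
eef_rot: [0.014, 3.139, -0.001]
ft_force: [0.3, -0.0, -0.8]
gripper_width: 0.0099
```

```bash
python3 - <<'E' 2>/dev/null
from h import *
combtilt("A")
x,y=at("A",46,0)
plan([(570,9,140,91),(x,y,110,92.7)])
E
```

```text
-22 n 2 Z [-29.5 -28.8 -28. ] V 4.2
-18 n 6 Z [-31.9 -29.  -22.6] V 3.0
-14 n 5 Z [-28.6 -23.5 -16.9] V 5.0
-10 n 14 Z [-33.3 -26.9 -17.4] V 3.7
-6 n 5 Z [-32.3 -25.2 -16.7] V 4.0
-2 n 8 Z [-33.  -26.1 -18.9] V 4.0
2 n 9 Z [-31.5 -24.  -14. ] V 3.7
6 n 9 Z [-29.1 -22.2 -14.4] V 4.4
10 n 10 Z [-33.1 -26.7  18. ] V 2.5
14 n 28 Z [-31.3  -1.8  20.5] V -0.1
18 n 56 Z [-33.3  -8.2  20.1] V 1.3
22 n 14 Z [-21.  -11.4  -9.3] V 1.2
26 n 22 Z [-21.2 -12.9  -9.7] V 0.8
at [670.1   8.4 130.2] jaw 89.5 tilt [ 0. -0.] F [-0.5 -0.1 -1.6] w 9.7 t 68.5
(570, 9, 140, 91) shift [100.1, -0.4, -9.8] turn [-0.0, 0.0, -1.5]
(np.float64(460.8), np.float64(7.6), 110, 92.7) shift [109.2, 0.5, 30.0] turn [0.0, 0.0, -1.7]
```

Request:
apply_moves([
  [0.95,[100,0,-10],[0,0,-1.5]],
  [0.95,[100,0,-10],[0,0,-1.5]],
  [0.95,[100,0,-10],[0,0,-1.5]],
  [0.95,[100,0,-10],[0,0,-1.5]],
])

```text
time: 68.95
tcp_pos: [0.569, 0.0094, 0.1394]
eef_rot: [0.027, -3.14, 0.001]
ft_force: [-0.2, -1.0, 0.9]
gripper_width: 0.0097
```

Request:
apply_moves([
  [0.95,[109,0,20],[0,0,-1.7]],
  [0.95,[109,0,40],[0,0,-1.7]],
  [0.95,[109,0,40],[0,0,-1.7]],
  [0.95,[109,0,40],[0,0,-1.7]],
])

```text
time: 69.35
tcp_pos: [0.4578, 0.0075, 0.0978]
eef_rot: [0.073, -3.136, 0.0]
ft_force: [0.5, 0.6, -0.3]
gripper_width: 0.0098
```

```bash
python3 - <<'E' 2>/dev/null
from h import *
x,y=at("A",44,0); uv("A")
plan([(x,y,76,92.7)])
E
```

```text
V 46.0 U -3.1
at [457.8   7.5  97.8] jaw 92.7 tilt [-0.005 -0.   ] F [ 0.5  0.6 -0.3] w 9.8 t 69.3
(np.float64(460.9), np.float64(5.7), 76, 92.7) shift [-3.1, -2.0, 21.8] turn [-0.0, -0.3, -0.0]
```

Request:
apply_moves([
  [0.95,[-3.5,-2,8],[0,-0.3,0]],
  [0.95,[-3.5,-2,16],[0,-0.3,0]],
  [0.95,[-3.5,-2,21.5],[0,-0.3,0]],
  [0.95,[-3.5,-2,21.5],[0,-0.3,0]],
])

```text
time: 69.75
tcp_pos: [0.4614, 0.0057, 0.0754]
eef_rot: [0.073, -3.14, -0.0]
ft_force: [0.1, 0.4, -0.2]
gripper_width: 0.0096
```

Request:
apply_moves([
  [0.95,[0,0,1],[0,0,0]],
  [0.95,[0,0,1.5],[0,0,0]],
  [0.95,[0,0,1.5],[0,0,0]],
])

```text
time: 70.05
tcp_pos: [0.4616, 0.0057, 0.074]
eef_rot: [0.073, -3.141, -0.0]
ft_force: [1.1, 0.8, 0.3]
gripper_width: 0.0097
```

Request:
apply_moves([
  [0.95,[0,0,0.8],[0,0,0]],
  [0.95,[0,0,1],[0,0,0]],
])

```text
time: 70.25
tcp_pos: [0.4617, 0.0057, 0.0731]
eef_rot: [-0.073, 3.141, 0.0]
ft_force: [-0.5, 0.1, -0.4]
gripper_width: 0.01
```

```bash
python3 - <<'E' 2>/dev/null
from h import *
uv("A"); plan([])
E
```

```text
V 44.0 U 0.8
at [461.7   5.7  73.1] jaw 92.7 tilt [0. 0.] F [-0.5  0.1 -0.4] w 10.0 t 70.2
```

Normal so far. I'll press lightly and draw it in −y.

Request:
apply_moves([
  [0.95,[0.1,0,0.8],[0,0,0]],
  [0.95,[0.1,0,0.8],[0,0,0]],
])

```text
time: 70.45
tcp_pos: [0.4618, 0.0057, 0.0729]
eef_rot: [0.073, -3.141, -0.0]
ft_force: [-4.0, 0.4, 14.9]
gripper_width: 0.0098
```

Request:
apply_moves([
  [0.95,[0.3,-1,0.3],[0,0,0]],
  [0.95,[0.5,-2,0.6],[0,0,0]],
  [0.95,[0.5,-2,0.7],[0,0,0]],
])

```text
time: 70.75
tcp_pos: [0.4621, 0.0037, 0.0729]
eef_rot: [-0.073, 3.14, 0.0]
ft_force: [-2.3, 3.0, 13.0]
gripper_width: 0.0099
```

Request:
apply_moves([
  [0.95,[0.5,-1,0.4],[0,0.1,0]],
  [0.95,[0.8,-2,0.7],[0,0.1,0]],
  [0.95,[0.8,-2,0.7],[0,0.1,0]],
])

```text
time: 71.05
tcp_pos: [0.4622, 0.0018, 0.0728]
eef_rot: [-0.073, 3.14, 0.001]
ft_force: [-1.0, 2.7, 11.6]
gripper_width: 0.0096
```

Request:
apply_moves([
  [0.95,[0.5,-0.8,0.4],[0,0.1,0]],
  [0.95,[0.8,-1.6,0.7],[0,0.1,0]],
  [0.95,[0.8,-1.6,0.7],[0,0.1,0]],
])

```text
time: 71.35
tcp_pos: [0.4623, 0.0002, 0.0728]
eef_rot: [-0.072, 3.14, 0.001]
ft_force: [0.0, 3.5, 10.6]
gripper_width: 0.0102
```

```bash
python3 - <<'E' 2>/dev/null
from h import *
uv("A"); plan([])
E
```

```text
V 38.5 U 1.1
at [4.623e+02 2.000e-01 7.280e+01] jaw 92.6 tilt [0.    0.001] F [ 0.   3.5 10.6] w 10.2 t 71.3
```

Request:
apply_moves([
  [0.95,[0.5,-0.8,0.4],[0.1,0,0]],
  [0.95,[0.8,-1.6,0.7],[0.1,0,0]],
  [0.95,[0.8,-1.6,0.7],[0.1,0,0]],
])

```text
time: 71.65
tcp_pos: [0.4623, -0.0014, 0.0727]
eef_rot: [-0.072, 3.139, -0.002]
ft_force: [-0.1, 1.0, 8.5]
gripper_width: 0.0099
```

Request:
apply_moves([
  [0.95,[0.5,-0.8,0.4],[0,0,0]],
  [0.95,[0.7,-1.5,0.7],[0,0,0]],
  [0.95,[0.7,-1.5,0.7],[0,0,0]],
])

```text
time: 71.95
tcp_pos: [0.4623, -0.0029, 0.0725]
eef_rot: [-0.072, 3.138, -0.002]
ft_force: [0.6, 1.8, 6.4]
gripper_width: 0.0096
```

Request:
apply_moves([
  [0.95,[0.3,-0.8,0.4],[0,0,0]],
  [0.95,[0.5,-1.5,0.7],[0,0,0]],
  [0.95,[0.5,-1.5,0.7],[0,0,0]],
])

```text
time: 72.25
tcp_pos: [0.4618, -0.0045, 0.0717]
eef_rot: [-0.072, 3.138, -0.002]
ft_force: [0.1, -0.1, -0.5]
gripper_width: 0.0098
```

```bash
python3 - <<'E' 2>/dev/null
from h import *
uv("A"); plan([])
E
```

```text
V 33.8 U 0.4
at [461.8  -4.5  71.7] jaw 92.6 tilt [ 0.003 -0.001] F [ 0.1 -0.1 -0.5] w 9.8 t 72.2
```

Request:
apply_moves([
  [0.95,[0,-0.4,1.5],[0,0.2,0]],
  [0.95,[0,-0.4,3],[0,0.2,0]],
  [0.95,[0,-0.4,4.8],[0,0.2,0]],
  [0.95,[0,-0.4,4.8],[0,0.2,0]],
])

```text
time: 72.65
tcp_pos: [0.4616, -0.0049, 0.0666]
eef_rot: [0.072, -3.14, 0.002]
ft_force: [0.3, -0.1, 0.1]
gripper_width: 0.0097
```

Request:
apply_moves([
  [0.95,[0,0,0.7],[0,0,0]],
  [0.95,[0,0,1],[0,0,0]],
  [0.95,[0,0,1],[0,0,0]],
])

```text
time: 72.95
tcp_pos: [0.4617, -0.0049, 0.0659]
eef_rot: [0.072, -3.14, 0.002]
ft_force: [-1.8, 0.7, 10.5]
gripper_width: 0.0096
```

Request:
apply_moves([
  [0.95,[0,0,0.7],[0,0,0]],
  [0.95,[0,0,1],[0,0,0]],
  [0.95,[0,0,1],[0,0,0]],
])

```text
time: 73.25
tcp_pos: [0.4618, -0.0049, 0.0658]
eef_rot: [0.072, -3.139, 0.002]
ft_force: [-7.9, 0.1, 25.0]
gripper_width: 0.0096
```

```bash
python3 - <<'E' 2>/dev/null
from h import *
uv("A"); plan([])
E
```

```text
V 33.4 U 0.4
at [461.8  -4.9  65.8] jaw 92.6 tilt [-0.002 -0.001] F [-7.9  0.1 25. ] w 9.6 t 73.2
```

Request:
apply_moves([
  [0.75,[0,0,-0.5],[0,0,0]],
  [0.75,[0,0,-0.5],[0,0,0]],
  [0.75,[0,0,-0.5],[0,0,0]],
  [0.75,[0,0,-0.5],[0,0,0]],
])

```text
time: 73.65
tcp_pos: [0.4618, -0.0049, 0.0661]
eef_rot: [0.072, -3.139, 0.002]
ft_force: [-0.2, 0.4, 0.4]
gripper_width: 0.0227
```

Request:
apply_moves([
  [0.7,[0,0,-15],[0,0,0]],
  [0.67,[0,0,-40],[0,0,0]],
  [0.67,[0,0,-75],[0,0,0]],
  [0.67,[0,0,-75],[0,0,0]],
])

```text
time: 74.05
tcp_pos: [0.4641, -0.0049, 0.1445]
eef_rot: [-0.072, 3.137, -0.003]
ft_force: [0.2, -0.7, -0.4]
gripper_width: 0.0299
```

Request:
apply_moves([
  [0.67,[-102,-18,5],[0,0,1.6]],
  [0.67,[-102,-18,5],[0,0,1.6]],
  [0.67,[-102,-18,5],[0,0,1.6]],
  [0.67,[-102,-18,5],[0,0,1.6]],
])

```text
time: 74.45
tcp_pos: [0.5672, -0.0183, 0.1388]
eef_rot: [-0.028, 3.139, -0.002]
ft_force: [-1.3, 0.3, 0.3]
gripper_width: 0.0299
```

Request:
apply_moves([
  [0.67,[-102,-15,25],[0,0,1.5]],
  [0.67,[-102,-15,25],[0,0,1.5]],
  [0.67,[-102,-15,25],[0,0,1.5]],
  [0.67,[-102,-15,25],[0,0,1.5]],
])

```text
time: 74.85
tcp_pos: [0.6685, -0.0315, 0.1127]
eef_rot: [0.013, 3.141, -0.002]
ft_force: [-0.1, 0.4, 0.1]
gripper_width: 0.03
```

```bash
python3 - <<'E' 2>/dev/null
from h import *
plan([(670,-32.2,44.5,89.5)])
E
```

```text
at [668.5 -31.5 112.7] jaw 89.5 tilt [ 0.    -0.001] F [-0.1  0.4  0.1] w 30.0 t 74.8
(670, -32.2, 44.5, 89.5) shift [-1.4, -0.6, 68.2] turn [-0.1, 0.0, 0.0]
```

Request:
apply_moves([
  [0.67,[-1.5,-0.6,25],[0,0,0]],
  [0.67,[-2.5,-0.6,50],[0,0,0]],
  [0.67,[-2.5,-0.6,68],[0,0,0]],
  [0.67,[-2.5,-0.6,68],[0,0,0]],
  [0.67,[-2.5,-0.6,68],[0,0,0]],
])

```text
time: 75.35
tcp_pos: [0.6705, -0.0321, 0.0452]
eef_rot: [0.013, 3.141, -0.002]
ft_force: [0.1, -0.9, 0.6]
gripper_width: 0.0301
```

Request:
apply_moves([
  [0.95,[0,0,0],[0,0,0]],
  [0.95,[0,0,0],[0,0,0]],
  [0.95,[0,0,0],[0,0,0]],
  [0.95,[0,0,0],[0,0,0]],
  [0.95,[0,0,0],[0,0,0]],
], grip_force=40)

```text
time: 75.85
tcp_pos: [0.671, -0.0321, 0.0461]
eef_rot: [0.013, 3.141, -0.002]
ft_force: [-1.6, -0.7, 7.9]
gripper_width: 0.0099
```

Request:
apply_moves([
  [0.95,[0,0,-30],[0,0,0]],
  [0.95,[0,0,-65],[0,0,0]],
  [0.95,[0,0,-85],[0,0,0]],
  [0.95,[0,0,-85],[0,0,0]],
])

```text
time: 76.25
tcp_pos: [0.6727, -0.0321, 0.1344]
eef_rot: [0.013, 3.136, -0.003]
ft_force: [-0.9, -0.2, -0.1]
gripper_width: 0.0098
```

Request:
apply_moves([
  [0.95,[104,-19,-10],[0,0,-1.5]],
  [0.95,[104,-19,-10],[0,0,-1.5]],
  [0.95,[104,-19,-10],[0,0,-1.5]],
  [0.95,[104,-19,-10],[0,0,-1.5]],
])

```text
time: 76.65
tcp_pos: [0.5674, -0.0504, 0.1435]
eef_rot: [-0.027, 3.136, -0.003]
ft_force: [0.7, -0.3, -0.2]
gripper_width: 0.01
```

Request:
apply_moves([
  [0.95,[103,-18,20],[0,0,-1.7]],
  [0.95,[103,-18,35],[0,0,-1.7]],
  [0.95,[103,-18,35],[0,0,-1.7]],
  [0.95,[103,-18,35],[0,0,-1.7]],
])

```text
time: 77.05
tcp_pos: [0.4642, -0.0703, 0.1071]
eef_rot: [-0.073, 3.137, -0.002]
ft_force: [1.2, -0.6, 0.0]
gripper_width: 0.0097
```

```bash
python3 - <<'E' 2>/dev/null
from h import *
combtilt("A")
x,y=at("A",-31,0.4); uv("A")
plan([(x,y,76,92.7)])
E
```

```text
-22 n 6 Z [-30.4 -21.9 -19.4] V 5.3
-18 n 4 Z [-33.9 -32.1 -21.8] V 3.9
-14 n 7 Z [-35.9 -28.6 -20.2] V 4.6
-10 n 10 Z [-36.8 -29.7 -18.5] V 4.0
-6 n 4 Z [-34.6 -27.9 -19.1] V 5.0
-2 n 10 Z [-36.9 -30.5 -19. ] V 3.7
2 n 4 Z [-25.4 -20.8 -18.1] V 5.9
6 n 10 Z [-34.3 -24.4  15.2] V 2.9
10 n 12 Z [-34.3 -17.6  13.1] V 1.8
14 n 47 Z [-31.8  -0.8  16.4] V 1.7
18 n 26 Z [-37.6 -16.9  14.3] V 2.5
22 n 6 Z [-23.5 -17.3 -13.7] V 1.3
26 n 16 Z [-25.  -18.9 -14.3] V 2.0
V -32.2 U 1.6
at [466.1 -70.4 108. ] jaw 92.7 tilt [ 0.006 -0.002] F [0.6 0.4 0.2] w 9.7 t 77.1
(np.float64(464.9), np.float64(-69.2), 76, 92.7) shift [1.4, 1.3, 32.0] turn [-0.1, 0.3, -0.0]
```

Request:
apply_moves([
  [0.95,[0.8,1.3,10],[-0.1,0.3,0]],
  [0.95,[0.8,1.3,20],[-0.1,0.3,0]],
  [0.95,[0.8,1.3,28],[-0.1,0.3,0]],
  [0.95,[0.8,1.3,31],[-0.1,0.3,0]],
  [0.95,[0.8,1.3,31],[-0.1,0.3,0]],
])

```text
time: 77.6
tcp_pos: [0.4652, -0.0691, 0.0763]
eef_rot: [0.073, -3.14, -0.0]
ft_force: [-0.6, 0.1, -0.6]
gripper_width: 0.0095
```

Request:
apply_moves([
  [0.95,[0,0,0.8],[0,0,0]],
  [0.95,[0,0,1],[0,0,0]],
  [0.95,[0,0,1],[0,0,0]],
])

```text
time: 77.9
tcp_pos: [0.4654, -0.0691, 0.0755]
eef_rot: [0.073, -3.14, 0.0]
ft_force: [0.3, 0.4, -1.4]
gripper_width: 0.0093
```

Request:
apply_moves([
  [0.95,[0,0,0.8],[0,0,0]],
  [0.95,[0,0,0.8],[0,0,0]],
])

```text
time: 78.1
tcp_pos: [0.4656, -0.0691, 0.075]
eef_rot: [0.073, -3.141, 0.0]
ft_force: [-0.6, 0.4, 3.8]
gripper_width: 0.0093
```

Request:
apply_moves([
  [0.95,[0,0,0.7],[0,0,0]],
  [0.95,[0,0,0.7],[0,0,0]],
])

```text
time: 78.3
tcp_pos: [0.4657, -0.0692, 0.0748]
eef_rot: [0.073, -3.141, 0.0]
ft_force: [-5.1, 2.0, 14.6]
gripper_width: 0.0097
```

```bash
python3 - <<'E' 2>/dev/null
from h import *
uv("A"); plan([])
E
```

```text
V -30.9 U 1.2
at [465.7 -69.2  74.8] jaw 92.7 tilt [-0. -0.] F [-5.1  2.  14.6] w 9.7 t 78.3
```

Request:
apply_moves([
  [0.95,[0.4,1,0.3],[0,0,0]],
  [0.95,[0.7,2,0.6],[0,0,0]],
  [0.95,[0.7,2,0.7],[0,0,0]],
])

```text
time: 78.6
tcp_pos: [0.4657, -0.0675, 0.0748]
eef_rot: [-0.073, 3.139, -0.001]
ft_force: [-1.7, -2.7, 12.1]
gripper_width: 0.0099
```

Request:
apply_moves([
  [0.95,[0.4,0.8,0.4],[0,0.1,0]],
  [0.95,[0.8,1.6,0.7],[0,0.1,0]],
  [0.95,[0.8,1.6,0.7],[0,0.1,0]],
])

```text
time: 78.9
tcp_pos: [0.4659, -0.0664, 0.0748]
eef_rot: [-0.074, 3.139, -0.003]
ft_force: [0.2, -3.4, 7.9]
gripper_width: 0.0103
```

Request:
apply_moves([
  [0.95,[0.4,0.8,0.4],[0,0,0]],
  [0.95,[0.7,1.5,0.7],[0,0,0]],
  [0.95,[0.7,1.5,0.7],[0,0,0]],
])

```text
time: 79.2
tcp_pos: [0.466, -0.0652, 0.0747]
eef_rot: [-0.074, 3.137, -0.004]
ft_force: [0.0, -3.3, 7.5]
gripper_width: 0.0097
```

```bash
python3 - <<'E' 2>/dev/null
from h import *
uv("A"); plan([])
E
```

```text
V -27.1 U 1.7
at [466.  -65.2  74.7] jaw 92.7 tilt [ 0.003 -0.002] F [ 0.  -3.3  7.5] w 9.7 t 79.2
```

Request:
apply_moves([
  [0.95,[0.8,0.8,0.4],[-0.1,0.2,0]],
  [0.95,[1,1.6,0.7],[-0.1,0.2,0]],
  [0.95,[1,1.6,0.7],[-0.1,0.2,0]],
])

```text
time: 79.5
tcp_pos: [0.4658, -0.0639, 0.0744]
eef_rot: [-0.074, 3.139, -0.002]
ft_force: [1.8, -0.7, 5.0]
gripper_width: 0.0097
```

Request:
apply_moves([
  [0.95,[0.4,0.8,0.4],[0,0,0]],
  [0.95,[0.7,1.5,0.7],[0,0,0]],
  [0.95,[0.7,1.5,0.7],[0,0,0]],
])

```text
time: 79.8
tcp_pos: [0.4646, -0.0622, 0.0736]
eef_rot: [-0.074, 3.14, -0.001]
ft_force: [-0.6, 0.7, -0.7]
gripper_width: 0.0099
```

Request:
apply_moves([
  [0.95,[0.3,0.7,0.4],[0,0,0]],
  [0.95,[0.4,1.2,0.7],[0,0,0]],
  [0.95,[0.4,1.2,0.7],[0,0,0]],
])

```text
time: 80.1
tcp_pos: [0.4639, -0.0609, 0.0726]
eef_rot: [-0.074, 3.14, -0.001]
ft_force: [0.4, 0.7, -0.3]
gripper_width: 0.0101
```

```bash
python3 - <<'E' 2>/dev/null
from h import *
uv("A"); plan([])
E
```

```text
V -22.6 U -0.2
at [463.9 -60.9  72.6] jaw 92.7 tilt [ 0.001 -0.001] F [ 0.4  0.7 -0.3] w 10.1 t 80.1
```

Request:
apply_moves([
  [0.95,[-0.7,-0.8,1],[-0.1,0.1,0]],
  [0.95,[-0.7,-0.8,2.5],[-0.1,0.1,0]],
  [0.95,[-0.7,-0.8,4.2],[-0.1,0.1,0]],
  [0.95,[-0.7,-0.8,4.2],[-0.1,0.1,0]],
])

```text
time: 80.5
tcp_pos: [0.4645, -0.0617, 0.0682]
eef_rot: [0.074, -3.139, -0.002]
ft_force: [0.3, 0.4, -0.8]
gripper_width: 0.0102
```

Request:
apply_moves([
  [0.95,[0,0,0.7],[0,0,0]],
  [0.95,[0,0,1],[0,0,0]],
  [0.95,[0,0,1],[0,0,0]],
])

```text
time: 80.8
tcp_pos: [0.4647, -0.0617, 0.0679]
eef_rot: [0.074, -3.139, -0.002]
ft_force: [-5.2, 0.8, 18.0]
gripper_width: 0.0099
```

Request:
apply_moves([
  [0.95,[0,0,0.7],[0,0,0]],
  [0.95,[0,0,1],[0,0,0]],
  [0.95,[0,0,1],[0,0,0]],
])

```text
time: 81.1
tcp_pos: [0.4647, -0.0617, 0.0678]
eef_rot: [0.074, -3.138, -0.002]
ft_force: [-8.8, 0.7, 27.1]
gripper_width: 0.0095
```

```bash
python3 - <<'E' 2>/dev/null
from h import *
uv("A"); plan([])
E
```

```text
V -23.5 U 0.6
at [464.7 -61.7  67.8] jaw 92.7 tilt [-0.002  0.001] F [-8.8  0.7 27.1] w 9.5 t 81.1
```

Request:
apply_moves([
  [0.75,[0,0,-0.5],[0,0,0]],
  [0.75,[0,0,-0.5],[0,0,0]],
  [0.75,[0,0,-0.5],[0,0,0]],
  [0.75,[0,0,-0.5],[0,0,0]],
])

```text
time: 81.5
tcp_pos: [0.4646, -0.0617, 0.0681]
eef_rot: [0.074, -3.138, -0.002]
ft_force: [-0.0, 0.3, 0.0]
gripper_width: 0.0228
```

Request:
apply_moves([
  [0.75,[0,0,-15],[0,0,0]],
  [0.7,[0,0,-45],[0,0,0]],
  [0.7,[0,0,-95],[0,0,0]],
  [0.7,[0,0,-135],[0,0,0]],
  [0.7,[0,0,-150],[0,0,0]],
])

```text
time: 82.0
tcp_pos: [0.4665, -0.0621, 0.2219]
eef_rot: [-0.074, 3.138, 0.0]
ft_force: [0.6, 0.0, -0.5]
gripper_width: 0.0273
```

Request:
apply_moves([
  [0.7,[0,-220,0],[0,0,0]],
  [0.7,[0,-220,0],[0,0,0]],
  [0.7,[0,-220,0],[0,0,0]],
  [0.7,[0,-220,0],[0,0,0]],
  [0.7,[0,-220,0],[0,0,0]],
])

```text
time: 82.5
tcp_pos: [0.4768, -0.2855, 0.2219]
eef_rot: [-0.071, 3.138, -0.001]
ft_force: [-1.3, -0.2, 0.0]
gripper_width: 0.0272
```

Request:
apply_moves([
  [0.7,[0,-100,0],[0,0,0]],
  [0.7,[0,-150,0],[0,0,0]],
  [0.7,[0,-150,0],[0,0,0]],
  [0.7,[0,-150,0],[0,0,0]],
])

```text
time: 82.9
tcp_pos: [0.4834, -0.4399, 0.2218]
eef_rot: [-0.066, 3.138, -0.003]
ft_force: [-0.9, 0.0, -0.0]
gripper_width: 0.0274
```

```bash
python3 - <<'E' 2>/dev/null
from h import *
plan([])
p=arm.read_camera("top"); s=arm.read_camera("scene")
for n,q in(("top",p),("scene",s)):
    C=cloud(q); X,Y,Z=C[...,0],C[...,1],C[...,2]; D=C[...,:2]*1e3-np.array(B["B"]); V=D@v_; U=D@np.array([v_[1],-v_[0]])
    m=((abs(V)<205)&(abs(U)<45)&(Z>.067)&(Z<.1)&(q["depth"]>0)).astype(np.uint8); k,l,st,_=cv2.connectedComponentsWithStats(m)
    for i in range(1,k):
        if st[i,4]>10: g=l==i; print(n,"comb V",V[g].mean().round(1),"U",U[g].mean().round(1),"top z",(np.percentile(Z[g],[50,90])*1e3).round(1),rect(C[g&(Z>.078)])[1:])
cv2.imwrite("pics/end.png",np.vstack([cv2.resize(up(p,185,370,150,293,4),(740,572))]))
cv2.imwrite("pics/end2.png",up(s,220,500,170,380,2.8))
E
```

```text
at [ 483.4 -439.9  221.8] jaw 92.4 tilt [ 0.003 -0.002] F [-0.9  0.  -0. ] w 27.4 t 82.9
top comb V -157.4 U -1.3 top z [82.8 86.6] (35.4, 9.9, 2.0)
top comb V -38.6 U 0.1 top z [83.5 86.7] (35.9, 9.9, 2.8)
top comb V -100.8 U -2.9 top z [82.4 86.4] (36.1, 9.7, 5.0)
top comb V 18.5 U 0.3 top z [82.6 87.5] (35.7, 8.3, -0.2)
top comb V 161.8 U -0.5 top z [81.3 85. ] (37.7, 11.0, 0.5)
top comb V 105.4 U -0.0 top z [82.8 86.8] (35.4, 9.7, 0.1)
scene comb V -151.8 U 2.1 top z [79.7 84.2] (39.1, 12.6, 4.8)
scene comb V -95.3 U 0.4 top z [80.4 84.2] (37.8, 12.5, 4.0)
scene comb V -33.1 U 2.8 top z [80.5 83.9] (40.0, 11.8, 3.5)
scene comb V 24.1 U 3.2 top z [81.2 84.3] (36.8, 10.7, 2.8)
scene comb V 111.1 U 3.1 top z [81.4 84.1] (38.1, 10.3, 1.4)
scene comb V 167.5 U 2.8 top z [81.9 84.4] (37.4, 10.5, 0.3)
```

View pics/end.png

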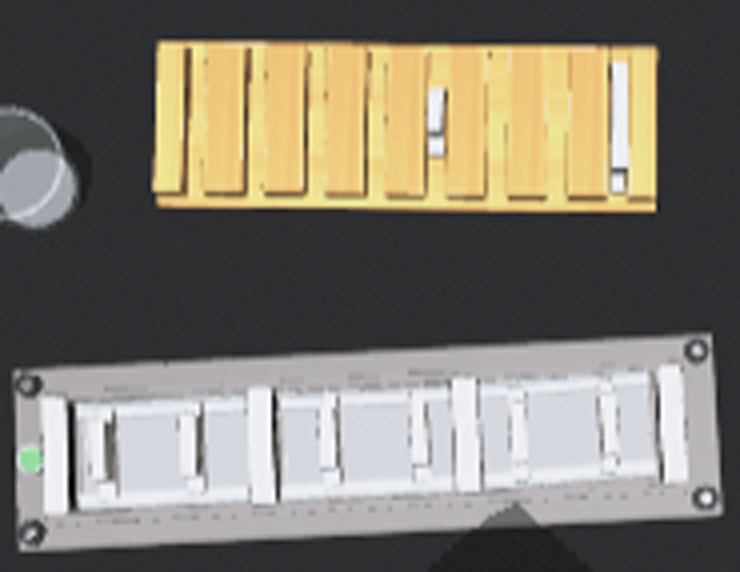

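View pics/end2.png

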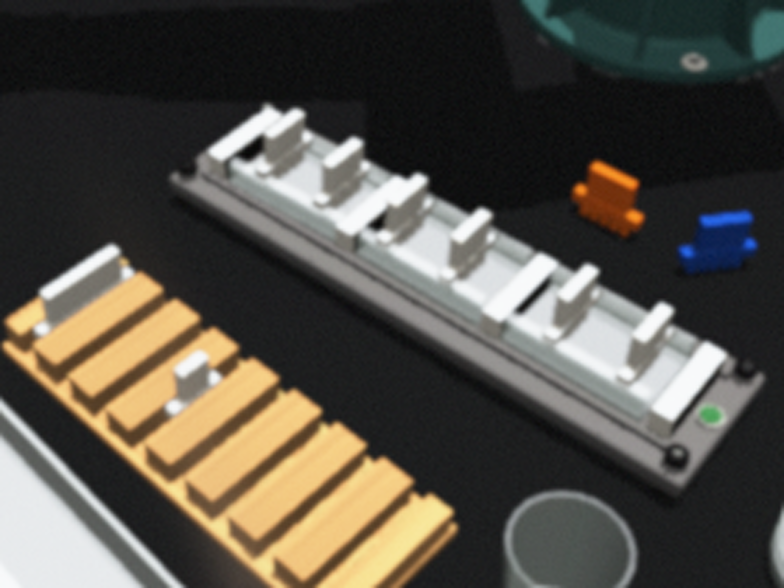

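All six combs are upright with their tops at about 84 mm, which is the fully seated height. Only the long and short combs remain in the rack, so I'm handing in.

```bash
python3 -c "
from workcell import arm
print(arm.sign_off())"
```

```text
the job is handed in; nothing more can be done
None
```

The gel kit is ready and handed in at about 83 s. Three trays were on the bench. Each now lies flat in its own bay with two fitting combs, one in the notch of each half.

**What the last checks showed**
- **By feel:** each comb dropped 7 mm from the tray rims and then met firm resistance of about 25 N, as a fully seated comb should.
- **By camera:** both cameras put all six comb tops at about 84–87 mm above the bench, against 84 mm expected. All six stand upright.
- **Left alone:** the long and short combs still stand in the rack. The orange and blue look-alikes and the beaker look untouched; I did not check the other bystanders again after the work.

**What went wrong or disagreed**
- **Fifth comb:** it turned in the grip on my first try at bay 1's first notch. I dropped it back into its own slot to square it, regrasped it, and it then seated normally.
- **Cameras:** the two differ by about 5–6 mm in y and 2–4 mm in x on the comb positions. I put this down to calibration and edge error.

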